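# Drain two rinsed oil bottles neck-down on a peg drainer

## Task

Two rinsed oil bottles lie open, without caps, among the things on the bench. Turn each one neck-down and slide its neck over a free peg of the sloping drainer, right down until its mouth rests on the board, one bottle to a peg. Leave the bottle that is already draining, the capped bottles, the funnel and the offcut of tube where they are.

Things in the scene. Friction and masses are not known exactly. Their poses are not given: they have to be found in the camera images.
- tall_bottle: milky flat-sided plastic oil bottle, body 52 wide, 36 thick, 100 long, then 14 of shoulder and an open neck 30 long, 24 outside, 16.5 bore (mm; hollow inside). Starts lying on a broad side. Origin on its long axis at mid-body (18 above the table at the start); +x along the axis out through the neck, y across the width, z across the thickness; base at x = -50, mouth at x = +94. About 50 g
- tall_bottle_mouth (a point): centre of the tall bottle's mouth, at the end of its neck; axes as the bottle's
- short_bottle: milky flat-sided plastic oil bottle, body 52 wide, 36 thick, 80 long, then 14 of shoulder and an open neck 30 long, 24 outside, 16.5 bore (mm; hollow inside). Starts lying on a broad side. Origin on its long axis at mid-body (18 above the table at the start); +x along the axis out through the neck, y across the width, z across the thickness; base at x = -40, mouth at x = +84. About 42 g
- short_bottle_mouth (a point): centre of the short bottle's mouth, at the end of its neck; axes as the bottle's
- peg_a: plain steel bar peg of the drainer, 12 mm thick, 55 mm long, its last 10 mm tapering to 5 mm; free at the start. Origin on its axis at its foot, on the board's surface, 66 mm above the table; +z out along the peg, which leans 30 degrees from vertical towards the board's low edge; y along the peg row
- peg_b: plain steel bar peg of the drainer, 12 mm thick, 55 mm long, its last 10 mm tapering to 5 mm; free at the start. Origin on its axis at its foot, on the board's surface, 66 mm above the table; +z out along the peg, which leans 30 degrees from vertical towards the board's low edge; y along the peg row
- peg_c: plain steel bar peg of the drainer, 12 mm thick, 55 mm long, its last 10 mm tapering to 5 mm; the draining bottle hangs on it. Origin on its axis at its foot, on the board's surface, 66 mm above the table; +z out along the peg, which leans 30 degrees from vertical towards the board's low edge; y along the peg row
- drainer: fixed steel board 290 mm wide, 150 mm along its 30 degree slope, on legs; high edge (robot side) 103 mm up, low edge 29 mm, a gutter 34 mm high and 26 mm wide beyond it, 8 mm upstands on the other edges. The 3 pegs stand square to it in a row along its middle, 90 mm apart, in any order. Origin on the table under the middle peg; +x level, towards the low edge, y along the row, z up
- draining_bottle: milky flat-sided plastic oil bottle, body 52 wide, 36 thick, 80 long, then 14 of shoulder and a neck, the same as the short bottle, hanging neck-down on peg_c. Loose on its peg: it must stay there. Origin at mid-body, +x out through the neck
- capped_lying: milky flat-sided plastic oil bottle, body 52 wide, 36 thick, 100 long, then 14 of shoulder and a grey screw cap 31 mm in diameter and 24 mm long; lies flat near the two open ones (138 mm long in all). Leave it. Origin at mid-body, +x out through the cap
- capped_standing: milky flat-sided plastic oil bottle, body 52 wide, 36 thick, 100 long, then 14 of shoulder and a grey screw cap 31 mm in diameter; the same as the lying capped one but standing upright, 138 mm high. Leave it. Origin at mid-body, 50 mm above the table, +x up
- funnel: loose grey plastic funnel standing mouth down, 80 mm across, 85 mm high. Leave it. Origin under its centre
- tube_offcut: loose offcut of square steel tube, 130 mm long (x), 30 mm square. Leave it. Origin under its centre
- die_set: fixed obstacle beyond the bottles: open die set, steel shoe 115 mm (x) by 226 mm (y), with two guide pillars 22 mm thick and 143 mm high at x = +30 mm, y = +-66 mm. Origin under its centre
Mind the look-alikes: they are no part of the job. What is shaped like the tall_bottle but purple is not meant. Leave any turquoise look-alike of the short_bottle alone.

How it is judged:
By the outcome, as a careful person would: the job done as asked, in the order asked, and still so for the second after the job is handed in, with the robot touching nothing.
It also fails if it takes over 64 s, if anything falls off the work surface, if the arm or the gripper's body presses on something with over 40 N, if the wrist force passes 120 N, or if a joint passes its speed limit or range.

## Robot

A 7-joint arm with a two-finger parallel gripper is mounted at the origin on the work surface. World frame = base frame: x ahead of the robot, y to its left, z up, the work surface at z = 0. Lengths are in m, angles in rad, forces in N, time in s.
With the tool pointing down it reaches from about 0.425 to 0.875 m from the base axis. Payload 4.7 kg.
Tool frame: the origin (TCP) lies on the centre line of the jaws, within the pads' length; the fingertips stand 25 mm ahead of it and the grasp point (between the pads) lies 6 mm ahead of it; z points along the fingers, x is the direction in which the jaws open and shut, and the axes are right-handed (so a half turn about z gives the same grasp; the last joint's range is limited). The gripper opens to 87 mm and grips with 3 to 60 N. Pads are 19 mm wide; open, the fingers measure 117 mm over their backs; the gripper's body (75 mm by 190 mm) begins 51 mm behind the grasp point.
Start: joints at [-1.179, 0.321, -0.07, 1.45, 0.023, 1.371, -0.057], TCP at [0.24, 0.604, 0.248] pointing down, gripper open.
Joint ranges: [-2.86, 2.86], [-0.3, 2.09], [-1.38, 1.24], [0.06, 2.45], [-1.56, 4.7], [0.09, 2.05], [-2.69, 2.69]. Speed limits (rad/s): [2.57, 2.57, 3.14, 3.14, 3.14, 3.14, 3.14].

## Interface

Orientations are given as a rotation vector (axis times angle).
In Python, from cell import manip gives the robot as it stands. The module is installed in compiled form; this text tells all that it offers.
- The arm moves only by the shell command python3 -m jog 'ROWS' [FORCE]. ROWS is JSON, a list of rows, each a list of 3 entries, a list of its own where there are three numbers: the closure, from -1 (fully open) to 1 (shut), then the shift along the tool's x, y, z scaled (see below), then the turn about the tool's z scaled (see below). A call has 1 to 5 rows; each row is the pose to reach, as a shift and turn from the pose commanded when the call began, along the tool's axes at that moment, turning the shorter way round; what a row does not reach only later rows make up. The controller multiplies each number of a shift by 0.1 m and each number of a turn by 180 degrees. A row lasts 1/12 s, in which the tool goes at most 41.7 mm and 7.16 degrees, less where a joint would pass 70% of its speed; a pose out of reach is approached as far as the arm can. A call with a number of a shift or a turn outside -1 to 1 is refused whole. A call with a gripper value outside its range is refused whole. The fingers move at their own pace and stop on an object; FORCE is the grip in N (left out, the last holds). Time passes only in rows, so rows that repeat a pose let the fingers close. It gives the time, the measured TCP pose, the force and the opening at its end, in the units of the state.
- manip.sense(): the state, without advancing time (a new reading comes with each control period).
- manip.capture(name): name is "scene" or "side" or "wrist"; returns (picture, depth): 480x640x3 uint8, blue, green, red; 480x640 float32, m along the optical axis (not along the pixel's ray), 0 where there is no reading.
- manip.camera_model(name): a dict with "intrinsics" (3x3 intrinsics, pixels), "k1" (the pictures are not rectified: a ray, as slopes to the right and down, at radius r is drawn at 1 + k1 r^2 times it, then the intrinsics apply), "R" (3x3) and "t" (3): a world point X has camera coordinates R X + t. Camera axes: x right, y down, z forward; pixel columns grow to the right and rows downward; lengths in m; the calibration is good to about 2 mm. A picture is of the moment at which its call begins: read the wrist's pose just before it. camera_model takes no time and is no camera call; for the wrist camera it gives the pose at the moment of the call.
- manip.job_done(): hands the job in, once; it reports no verdict.
Trained networks look in the newest picture that a camera, given by its name, has taken for a name from the list of things; names that differ only in an ending like _2 or _b are one class to them, and where a whole thing is asked for, a point or a joint stands for the part that bears it (a point fixed in the world has none). Each returns a list of dicts, best first, with "score" (0 to 1); they miss things now and then, are a little off and sometimes report something else, mostly with a low value. They report only what shows in the picture. A call takes as long as a camera call. They do not tell look-alikes from the thing itself.
- manip.search_frame(camera, label): "rect" ([left, top, width, height] as shares, 0 to 1, of the picture: columns of its width, rows of its height, round what is visible of it).
- manip.cut_out(camera, label): "mask" (480x640 bool, what is visible of it) and "rect" ([left, top, width, height] as shares, 0 to 1, of the picture: columns of its width, rows of its height, round what is visible of it).
The state is a dict: "time": time; "qpos": joint angles; "joint_velocities": joint speeds; "tau": joint torques, N m; "tcp_pos": TCP position; "eef_rot": TCP orientation; "ft_force": force on the tool from outside, world axes, zero at the start; "torque": the same for the moment, N m; "width": finger opening in m.
Only numpy, scipy, OpenCV 4.12 (cv2) and the standard library are available. Lean on these libraries where they do the work, as an engineer would, in place of code of your own. Each camera call takes 0.05 s, during which the arm holds its last target.

## Working session

There is one attempt and no reset: what is moved stays moved. The work goes in short steps, Python scripts to look and compute and a shell command to move; the robot and the scene stay as the last step left them, time stands still between calls to the robot, and variables do not carry over. Pictures are saved under pics/ and viewed, and the job is handed in when it is done.

```bash
ls; mkdir -p pics; python3 - <<'E'
from cell import manip
import cv2
print(manip.sense())
for n in ["scene","side","wrist"]:
    p,d=manip.capture(n); cv2.imwrite(f"pics/{n}0.png",p)
    import numpy as np
    np.savez(f"pics/{n}0.npz",p=p,d=d,**manip.camera_model(n))
    m=manip.camera_model(n); print(n,m)
E
```

```text
pics
{'time': 0.0, 'qpos': array([-1.17889264,  0.32182741, -0.07006569,  1.45167891,  0.02260614,
        1.37081085, -0.05688818]), 'joint_velocities': array([-0.00128798,  0.00017846, -0.00141908, -0.00116769,  0.00052079,
       -0.00035969,  0.00083513]), 'tau': array([ 2.70492337e-04, -4.91297328e+01, -4.03658794e-01, -3.12519264e+01,
       -6.37376332e-02,  4.42310655e-02,  1.81386049e-04]), 'tcp_pos': array([0.23964013, 0.60366032, 0.24645651]), 'eef_rot': array([ 2.59806868e+00,  1.76415165e+00, -2.41492604e-03]), 'ft_force': array([ 0.90135686, -0.55295169,  0.24204616]), 'torque': array([-0.041458  ,  0.01583549,  0.01881206]), 'width': 0.08719176518841153}
scene {'intrinsics': array([[510.75722735,   0.        , 316.79637709],
       [  0.        , 510.75722735, 241.86489756],
       [  0.        ,   0.        ,   1.        ]]), 'k1': -0.1451626938720159, 'R': array([[-0.73657276,  0.67613876, -0.01723187],
       [ 0.51176166,  0.54048371, -0.66781536],
       [-0.44222231, -0.50071322, -0.74412748]]), 't': array([ 0.34854303, -0.23534808,  1.53538736])}
side {'intrinsics': array([[570.87375128,   0.        , 310.22504571],
       [  0.        , 570.87375128, 239.78038351],
       [  0.        ,   0.        ,   1.        ]]), 'k1': -0.14193494839375886, 'R': array([[ 0.99105257, -0.13335318, -0.00563299],
       [-0.07874108, -0.55006776, -0.8313996 ],
       [ 0.10777125,  0.82440426, -0.55564644]]), 't': array([-0.51829516,  0.17109549,  1.46454588])}
wrist {'intrinsics': array([[352.25272444,   0.        , 319.83927933],
       [  0.        , 352.25272444, 239.50912145],
       [  0.        ,   0.        ,   1.        ]]), 'k1': 0.01759590901054505, 'R': array([[ 0.36958466,  0.92919533, -0.00179501],
       [ 0.90017392, -0.35756111,  0.2486704 ],
       [ 0.23042154, -0.09352059, -0.9685865 ]]), 't': array([-0.64900763, -0.03012884,  0.38987413])}
```

View pics/scene0.png

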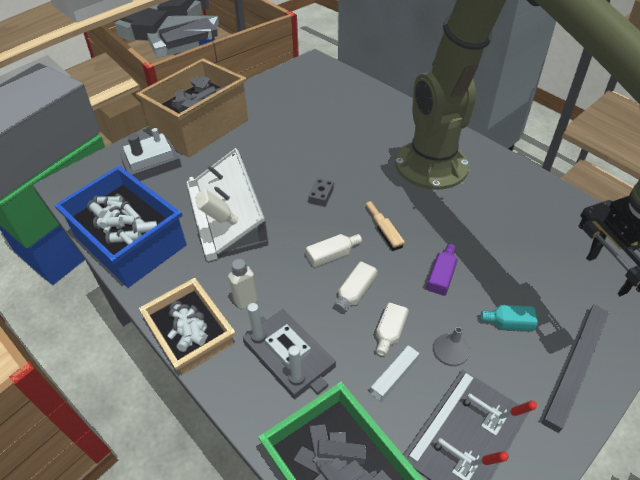

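View pics/side0.png

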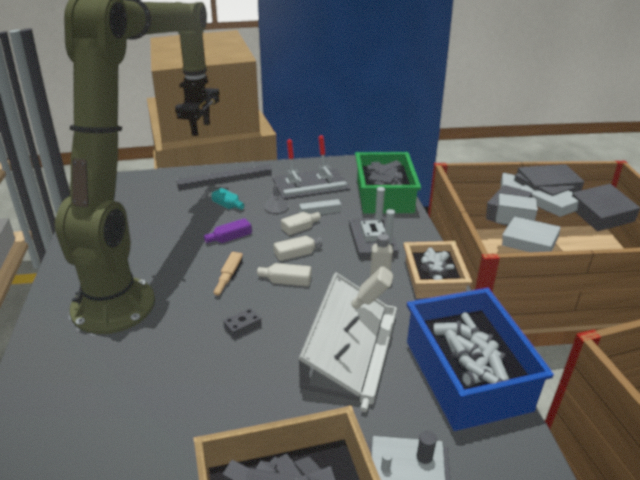

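View pics/wrist0.png

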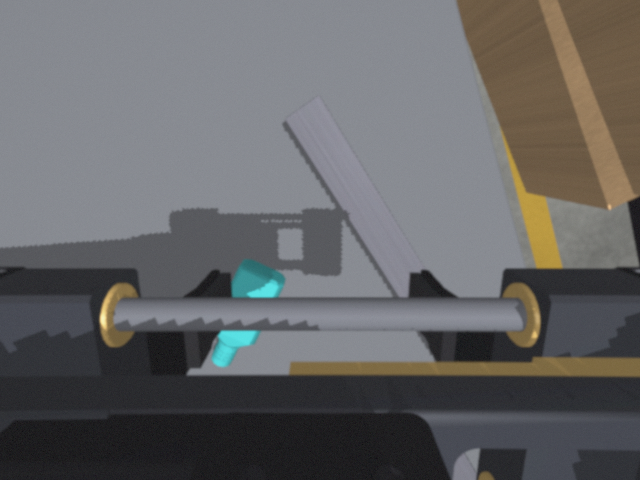

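The scene camera shows three milky bottles lying down. They are at (333,248) open, (357,285) with a grey cap, and (392,328) open. The draining bottle is at (215,205) and the free pegs are near (215,170) and (222,192). The purple (443,268) and turquoise (510,318) ones are look-alikes. I'll confirm in a crop and measure.

```bash
cat > h.py <<'E'
import numpy as np, cv2
def load(n): return dict(np.load(f"pics/{n}.npz"))
def pts(c):
    """world points HxWx3 from depth"""
    K=c['intrinsics'];h,w=c['d'].shape
    v,u=np.mgrid[0:h,0:w]
    k1=float(c['k1'])
    x=(u-K[0,2])/K[0,0]; y=(v-K[1,2])/K[1,1]
    xu,yu=x.copy(),y.copy()
    for _ in range(10):
        f=1+k1*(xu**2+yu**2); xu=x/f; yu=y/f
    d=c['d']; C=np.stack([xu*d,yu*d,d],-1)
    W=(C-c['t'])@c['R']
    W[d<=0]=np.nan
    return W
def proj(c,X):
    q=np.asarray(X)@c['R'].T+c['t']; x=q[...,0]/q[...,2]; y=q[...,1]/q[...,2]
    f=1+c['k1']*(x*x+y*y); K=c['intrinsics']
    return np.stack([K[0,0]*x*f+K[0,2],K[1,1]*y*f+K[1,2]],-1)
E
python3 - <<'E'
from h import *
c=load("scene0"); s=load("side0")
a=cv2.resize(c['p'][220:370,290:440],None,fx=3,fy=3,interpolation=cv2.INTER_CUBIC)
b=cv2.resize(s['p'][190:300,240:390][:150],(0,0),fx=2.3,fy=2.3,interpolation=cv2.INTER_CUBIC)
a2=cv2.resize(c['p'][140:265,170:280],None,fx=3.5,fy=3.5,interpolation=cv2.INTER_CUBIC)
H=max(a.shape[0],b.shape[0]);o=np.zeros((H,a.shape[1]+b.shape[1],3),np.uint8);o[:a.shape[0],:a.shape[1]]=a;o[:b.shape[0],a.shape[1]:]=b
o=o[:,:800]
cv2.imwrite("pics/crop0.png",o);cv2.imwrite("pics/crop1.png",a2)
for nm,c,seeds in (("scene",c,[(333,248),(357,285),(392,328)]),("side",s,[(285,273),(295,247),(300,223)])):
    W=pts(c)
    print(nm,"table z",np.nanmedian(W[300:330,330:345,2]) if nm=="scene" else np.nanmedian(W[330:360,150:200,2]))
    white=((c['p'].min(2)>110)|(W[...,2]>0.006)).astype(np.uint8)&np.nan_to_num(W[...,2]>0.006).astype(np.uint8)
    n,l=cv2.connectedComponents(white)
    for u,v in seeds:
        m=l==l[v,u]; P=W[m]
        z=P[:,2]; 
        print((u,v),m.sum(),P.min(0).round(3),P.max(0).round(3))
        r=cv2.minAreaRect((P[:,:2]*1000).astype(np.float32)); print("   ",r)
E
```

```text
scene table z 0.0010951023658565423
(333, 248) 1060 [0.391 0.008 0.006] [0.534 0.083 0.043]
    ((459.35247802734375, 49.48053741455078), (56.99964141845703, 144.53240966796875), 73.87963104248047)
(357, 285) 1169 [0.441 0.132 0.006] [0.583 0.207 0.042]
    ((513.0406494140625, 174.06613159179688), (141.63198852539062, 53.34904861450195), 15.016251564025879)
(392, 328) 1082 [0.475 0.264 0.007] [0.599 0.347 0.042]
    ((538.2001342773438, 310.7185974121094), (125.64193725585938, 53.3388557434082), 25.294273376464844)
side table z -0.00029965976573074815
(285, 273) 885 [0.388 0.003 0.006] [0.532 0.08  0.042]
    ((457.68780517578125, 47.10947799682617), (56.86900329589844, 143.25364685058594), 74.31432342529297)
(295, 247) 766 [0.441 0.127 0.006] [0.583 0.205 0.042]
    ((511.28668212890625, 170.3414764404297), (145.1068572998047, 60.430381774902344), 17.973968505859375)
(300, 223) 988 [0.473 0.255 0.006] [0.674 0.448 0.043]
    ((563.7858276367188, 359.55377197265625), (238.658203125, 107.62104797363281), 39.73160934448242)
```

View pics/crop0.png

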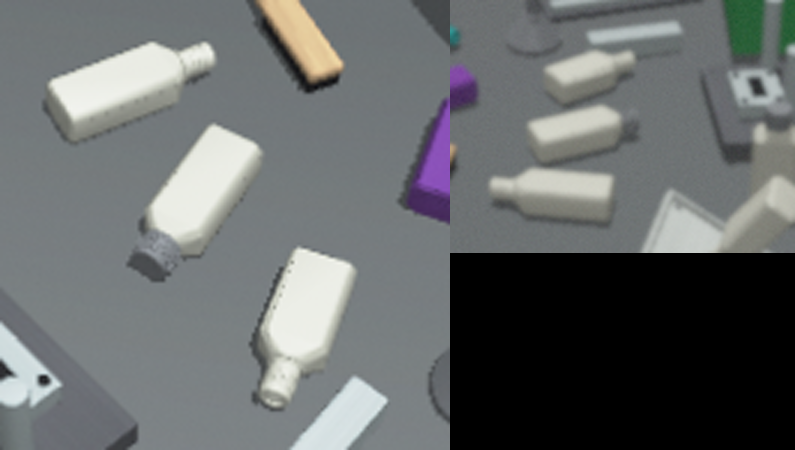

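View pics/crop1.png

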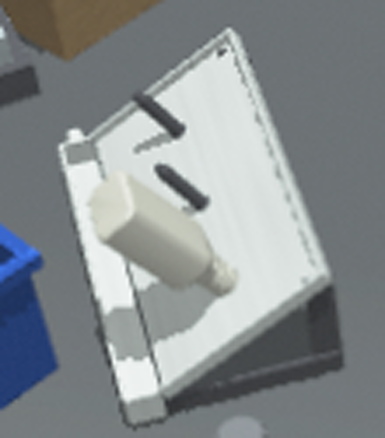

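The crop confirms it. (333,248) is the tall open bottle, about 144 mm long with its neck toward the robot. (392,328) is the short open bottle, about 124 mm long with its neck away from the robot. (357,285) has the cap and stays. The middle peg and the end peg away from the draining bottle are free. Next I'll fit the poses.

```bash
cat > fit.py <<'E'
from h import *
from scipy.optimize import least_squares
def bottle(W,m,L,th0):
    P=W[m]; P=P[np.isfinite(P).all(1)]
    r=cv2.minAreaRect((P[:,:2]*1000).astype(np.float32))
    top=P[P[:,2]>0.03]  # body top face + 
    # top face z~.036
    t=P[P[:,2]>0.033]; rt=cv2.minAreaRect((t[:,:2]*1000).astype(np.float32))
    return r,rt,len(t)
# board/pegs
if __name__=="__main__":
  for nm,box in (("scene",(140,265,170,280)),("side",(270,405,290,400))):
    c=load(nm+"0"); W=pts(c); y0,y1,x0,x1=box
    p=c['p'][y0:y1,x0:x1].astype(int); w=W[y0:y1,x0:x1].reshape(-1,3); g=p.max(2).reshape(-1)
    # board plane
    b=(g>150)&(w[:,2]>0.03)&(w[:,2]<0.105); q=w[b]
    for _ in range(8):
        cc=q.mean(0); n=np.linalg.svd(q-cc,full_matrices=False)[2][2]; n*=np.sign(n[2])
        dd=np.abs((w-cc)@n); q=w[b&(dd<0.006)]
    print(nm,"plane n",n.round(3),"tilt",np.degrees(np.arccos(n[2])),"yaw",np.degrees(np.arctan2(n[1],n[0])),len(q),cc.round(3))
    h=(w-cc)@n
    pk=(g<110)&(h>0.008)&(h<0.06)&(w[:,2]>0.05)&(w[:,2]<0.13)
    mask=pk.reshape(y1-y0,x1-x0).astype(np.uint8)
    k,l,st,_=cv2.connectedComponentsWithStats(mask,connectivity=8)
    for i in range(1,k):
        if st[i,4]<15: continue
        s=w[(l==i).ravel()]; m=s.mean(0); ax=np.linalg.svd(s-m)[2][0]; ax*=np.sign(ax[2])
        hh=(s-cc)@n
        foot=m-n*((m-cc)@n)
        print("  peg",st[i],m.round(4),ax.round(2),"h",hh.min().round(3),hh.max().round(3),"foot",foot.round(4), "std",np.round(((s-m)-np.outer((s-m)@n,n)).std(0),4))
E
python3 fit.py
python3 - <<'E'
from h import *
from fit import bottle
for nm,S in (("scene0",[(333,248),(392,328)]),("side0",[(285,273),(300,223)])):
    c=load(nm);W=pts(c)
    for (u,v) in S:
        m=(W[...,2]>0.006)&(c['p'].min(2)>100); m[:, :]&=True
        R=np.zeros_like(m);R[v-45:v+45,u-45:u+45]=1
        if nm=="side0" and v==223: R[:v-12]=0   # exclude tube
        m&=R; n,l=cv2.connectedComponents(m.astype(np.uint8)); m=l==l[v,u]
        print(nm,(u,v),m.sum(),bottle(W,m,0,0))
E
```

```text
scene plane n [ 0.451 -0.199  0.87 ] tilt 29.53849448065447 yaw -23.824513747697733 2677 [ 0.567 -0.232  0.072]
  peg [ 8  0  8  6 24] [ 0.5198 -0.5557  0.0571] [-0.07  0.97  0.22] h 0.024 0.035 foot [ 0.506  -0.5496  0.0306] std [0.0026 0.0111 0.0031]
  peg [38 26 13 12 57] [ 0.5526 -0.3275  0.0956] [ 0.44 -0.25  0.86] h 0.009 0.056 foot [ 0.5376 -0.3209  0.0666] std [0.0025 0.0026 0.0014]
  peg [45 47 13 12 52] [ 0.5882 -0.2434  0.0951] [ 0.45 -0.28  0.85] h 0.009 0.055 foot [ 0.5737 -0.237   0.0671] std [0.0023 0.0022 0.0012]
side plane n [ 0.461 -0.203  0.864] tilt 30.238102525735933 yaw -23.732870645769 4520 [ 0.561 -0.255  0.068]
  peg [56 47 13 13 51] [ 0.5833 -0.2516  0.0941] [ 0.49 -0.18  0.85] h 0.009 0.054 foot [ 0.5687 -0.2452  0.0668] std [0.0017 0.0021 0.001 ]
  peg [45 75 14 13 57] [ 0.5458 -0.3336  0.0921] [ 0.48 -0.21  0.85] h 0.008 0.053 foot [ 0.5323 -0.3276  0.0669] std [0.0016 0.0021 0.001 ]
scene0 (333, 248) 1056 (((459.3433532714844, 49.42619705200195), (56.99879455566406, 144.5150146484375), 73.95391082763672), ((471.3246154785156, 48.03002166748047), (52.80129623413086, 118.98604583740234), 73.73502349853516), 595)
scene0 (392, 328) 1079 (((538.1592407226562, 310.8045959472656), (125.60348510742188, 53.32675552368164), 25.413177490234375), ((538.283447265625, 311.2917785644531), (123.33402252197266, 51.28165054321289), 25.081443786621094), 624)
side0 (285, 273) 878 (((457.68780517578125, 47.10947799682617), (56.86900329589844, 143.25364685058594), 74.31432342529297), ((470.4311218261719, 44.09925842285156), (53.3184700012207, 115.03276824951172), 75.45055389404297), 412)
side0 (300, 223) 593 (((544.2529907226562, 335.4215087890625), (181.40481567382812, 93.18018341064453), 44.095272064208984), ((537.7921752929688, 304.26739501953125), (116.70997619628906, 54.77889633178711), 21.5803279876709), 229)
```

```bash
cat > go.py <<'E'
import sys, numpy as np
from scipy.spatial.transform import Rotation as Rn
from cell import manip
def go(x,y,z,yaw=None):
    """print shift (x0.1 m) and turn (x180deg) to reach TCP x,y,z with tool-x at world azimuth yaw(deg)"""
    s=manip.sense(); R=Rn.from_rotvec(s['eef_rot']).as_matrix()
    d=R.T@(np.array([x,y,z])-s['tcp_pos'])/0.1
    cur=np.degrees(np.arctan2(R[1,0],R[0,0]))
    t=0 if yaw is None else -((yaw-cur+180)%360-180)/180
    print("t%.2f"%s['time'],"tcp",s['tcp_pos'].round(4),"yaw %.1f"%cur,"tilt",np.degrees(np.arccos(-R[2,2])).round(2),"w %.4f"%s['width'],"F",s['ft_force'].round(1),"q7 %.2f"%s['qpos'][6])
    print("SHIFT",d.round(3),"TURN %.4f"%t)
if __name__=="__main__": go(*map(float,sys.argv[1:]))
E
python3 go.py 0.493 0.290 0.16 -64.8
```

```text
t0.15 tcp [0.2397 0.6038 0.2467] yaw 68.4 tilt 0.09 w 0.0868 F [-0.1  0.2 -0.5] q7 -0.06
SHIFT [-1.981  3.512  0.87 ] TURN 0.7397
```

```bash
python3 -m jog '[[-1,[-0.12,0.22,0],0.04],[-1,[-0.25,0.45,0],0.08],[-1,[-0.37,0.67,0],0.12],[-1,[-0.5,0.9,0],0.16],[-1,[-0.55,1.0,0],0.195]]'; python3 go.py 0.493 0.290 0.16 -64.8
```

```text
time: 0.57
tcp_pos: [0.3158, 0.5126, 0.2474]
eef_rot: [3.013, 0.882, 0.001]
ft_force: [0.9, 0.2, 0.0]
width: 0.0873
t0.57 tcp [0.3158 0.5126 0.2474] yaw 32.6 tilt 0.15 w 0.0873 F [0.9 0.2 0. ] q7 -0.49
SHIFT [0.291 2.828 0.881] TURN 0.5413
```

```bash
python3 -m jog '[[-1,[0.03,0.33,0.05],0.04],[-1,[0.06,0.67,0.1],0.08],[-1,[0.08,1.0,0.2],0.12],[-1,[0.1,1.0,0.3],0.16],[-1,[0.1,1.0,0.4],0.195]]'; python3 go.py 0.493 0.290 0.16 -64.8
```

```text
time: 0.98
tcp_pos: [0.3782, 0.4354, 0.2073]
eef_rot: [3.141, -0.069, 0.002]
ft_force: [-1.3, 1.4, -0.8]
width: 0.087
t0.98 tcp [0.3782 0.4354 0.2073] yaw -2.5 tilt 0.06 w 0.0870 F [-1.3  1.4 -0.8] q7 -0.92
SHIFT [1.21  1.403 0.474] TURN 0.3460
```

```bash
python3 -m jog '[[-1,[0,0,0],0.039],[-1,[0,0,0],0.078],[-1,[0,0,0],0.117],[-1,[0,0,0],0.156],[-1,[0,0,0],0.195]]'; python3 go.py 0.493 0.290 0.16 -64.8
```

```text
time: 1.4
tcp_pos: [0.3755, 0.4378, 0.2072]
eef_rot: [2.976, -1.004, -0.0]
ft_force: [-0.1, -0.2, -0.3]
width: 0.0872
t1.40 tcp [0.3755 0.4378 0.2072] yaw -37.3 tilt 0.04 w 0.0872 F [-0.1 -0.2 -0.3] q7 -1.52
SHIFT [1.83  0.464 0.472] TURN 0.1528
```

```bash
python3 -m jog '[[-1,[0.33,0.1,0.06],0.039],[-1,[0.67,0.2,0.1],0.078],[-1,[0.9,0.25,0.15],0.117],[-1,[0.95,0.25,0.2],0.153],[-1,[0.95,0.25,0.2],0.153]]'; python3 go.py 0.493 0.290 0.16 -64.8
```

```text
time: 1.82
tcp_pos: [0.438, 0.358, 0.1865]
eef_rot: [2.649, -1.685, 0.001]
ft_force: [0.2, -0.5, -1.1]
width: 0.087
t1.82 tcp [0.438  0.358  0.1865] yaw -64.9 tilt 0.13 w 0.0870 F [ 0.2 -0.5 -1.1] q7 -1.81
SHIFT [ 0.848 -0.211  0.266] TURN -0.0007
```

```bash
python3 -m jog '[[-1,[0.3,-0.07,0.0],0],[-1,[0.6,-0.14,0],0],[-1,[0.848,-0.211,0],0],[-1,[0.848,-0.211,0],0]]'; python3 go.py 0.493 0.290 0.028 -64.8; python3 - <<'E'
from cell import manip
import numpy as np, cv2
s=manip.sense(); m=manip.camera_model("wrist"); p,d=manip.capture("wrist"); cv2.imwrite("pics/w1.png",p); np.savez("pics/w1.npz",p=p,d=d,**m)
E
```

```text
time: 2.15
tcp_pos: [0.4955, 0.2887, 0.188]
eef_rot: [2.654, -1.68, 0.005]
ft_force: [0.5, -0.3, -0.0]
width: 0.0869
t2.15 tcp [0.4955 0.2887 0.188 ] yaw -64.7 tilt 0.2 w 0.0869 F [ 0.5 -0.3 -0. ] q7 -1.64
SHIFT [-0.027  0.019  1.599] TURN 0.0007
```

View pics/w1.png

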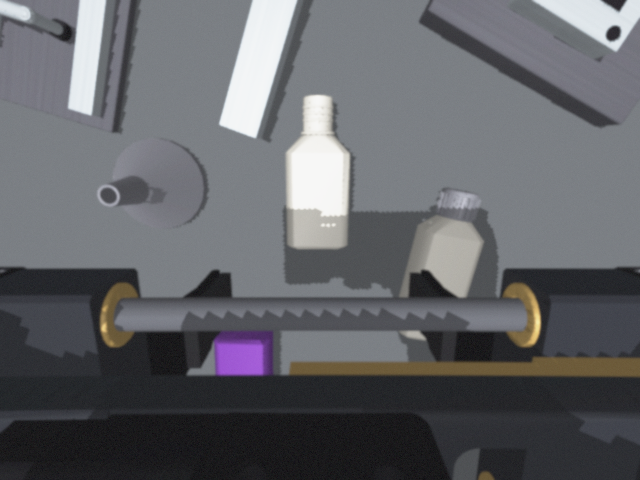

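The wrist view shows the short bottle at (318,170), with its open neck at (318,110) and its base at (317,247), almost square to the jaws. I'll measure it in this frame.

```bash
python3 - <<'E'
from h import *
c=load("w1");W=pts(c)
m=np.zeros((480,640),np.uint8);m[85:250,275:360]=1
m=m.astype(bool)&(W[...,2]>0.008)
P=W[m];print(P.min(0),P.max(0))
r=cv2.minAreaRect((P[:,:2]*1000).astype(np.float32));print(r)
t=P[P[:,2]>0.033];print(np.median(t[:,2]),cv2.minAreaRect((t[:,:2]*1000).astype(np.float32)))
E
```

```text
[0.4717935  0.26235795 0.00910991] [0.59715656 0.37243583 0.03832896]
((541.23193359375, 314.49359130859375), (137.50662231445312, 56.29674530029297), 29.14081382751465)
0.035918131953776744 ((522.97314453125, 303.6695251464844), (91.81402587890625, 48.630393981933594), 24.908321380615234)
```

```bash
python3 -m jog '[[-1,[-0.03,0.02,0.3],0.002],[-1,[-0.03,0.02,0.6],0.002],[-1,[-0.03,0.02,0.9],0.002],[-1,[-0.03,0.02,1.0],0.002],[-1,[-0.03,0.02,1.0],0.002]]'; python3 go.py 0.4925 0.2895 0.029 -65.0
```

```text
time: 2.62
tcp_pos: [0.4859, 0.2959, 0.0847]
eef_rot: [2.651, -1.676, -0.005]
ft_force: [-0.3, -0.2, 0.6]
width: 0.0873
t2.62 tcp [0.4859 0.2959 0.0847] yaw -64.6 tilt 0.36 w 0.0873 F [-0.3 -0.2  0.6] q7 -1.62
SHIFT [ 0.086 -0.036  0.556] TURN 0.0022
```

```bash
python3 -m jog '[[-1,[0.08,-0.03,0.2],0.002],[-1,[0.08,-0.03,0.4],0.002],[-1,[0.08,-0.03,0.48],0.002],[-1,[0.08,-0.03,0.5],0.002],[-1,[0.08,-0.03,0.5],0.002]]'; python3 go.py 0.4925 0.2895 0.029 -65.0
```

```text
time: 3.03
tcp_pos: [0.4952, 0.2904, 0.0384]
eef_rot: [-2.647, 1.691, 0.0]
ft_force: [-0.0, 0.3, -0.5]
width: 0.087
t3.03 tcp [0.4952 0.2904 0.0384] yaw -65.1 tilt 0.05 w 0.0870 F [-0.   0.3 -0.5] q7 -1.59
SHIFT [-0.003  0.028  0.094] TURN -0.0007
```

```bash
python3 -m jog '[[-1,[0,0.02,0.05],0],[-1,[0,0.02,0.08],0],[-1,[0,0.02,0.08],0],[0.2,[0,0.02,0.08],0],[0.6,[0,0.02,0.08],0]]' 3; python3 go.py 0.4925 0.2895 0.029 -65.0
```

```text
time: 3.45
tcp_pos: [0.4935, 0.2887, 0.03]
eef_rot: [-2.646, 1.692, -0.0]
ft_force: [0.0, -0.5, -0.6]
width: 0.08
t3.45 tcp [0.4935 0.2887 0.03  ] yaw -65.2 tilt 0.04 w 0.0800 F [ 0.  -0.5 -0.6] q7 -1.58
SHIFT [-0.011  0.006  0.01 ] TURN -0.0011
```

```bash
python3 -m jog '[[1,[0,0,0],0],[1,[0,0,0],0],[1,[0,0,0],0],[1,[0,0,0],0]]' 3; python3 go.py 0.4925 0.2895 0.029 -65.0
```

```text
time: 3.78
tcp_pos: [0.4934, 0.2885, 0.0296]
eef_rot: [-2.646, 1.693, -0.0]
ft_force: [-1.1, 0.5, 0.2]
width: 0.0546
t3.78 tcp [0.4934 0.2885 0.0296] yaw -65.2 tilt 0.01 w 0.0546 F [-1.1  0.5  0.2] q7 -1.58
SHIFT [-0.013  0.004  0.006] TURN -0.0012
```

Still closing (width 0.0546 m). I'll finish the light grip, then lift slowly and see whether the bottle swings.

```bash
python3 -m jog '[[1,[0,0,0],0],[1,[0,0,0],0],[1,[0,0,-0.1],0],[1,[0,0,-0.3],0],[1,[0,0,-0.6],0]]' 3; python3 -m jog '[[1,[0,0,-0.3],0],[1,[0,0,-0.6],0],[1,[0,0,-0.9],0],[1,[0,0,-1],0],[1,[0,0,-1],0]]'; python3 go.py 0.4925 0.2895 0.029 -65.0; python3 - <<'E'
from cell import manip
import numpy as np, cv2
for n in("wrist","side"):
    m=manip.camera_model(n); p,d=manip.capture(n); cv2.imwrite(f"pics/{n}2.png",p if n=="wrist" else cv2.resize(p[100:320,180:440],None,fx=3,fy=2.7)); np.savez(f"pics/{n}2.npz",p=p,d=d,**m)
E
```

```text
time: 4.2
tcp_pos: [0.4914, 0.2873, 0.0882]
eef_rot: [2.642, -1.69, -0.003]
ft_force: [-0.7, 1.3, -1.6]
width: 0.052
time: 4.62
tcp_pos: [0.4951, 0.2895, 0.1934]
eef_rot: [-2.641, 1.689, -0.003]
ft_force: [-0.4, -0.1, -0.6]
width: 0.0519
t4.62 tcp [0.4951 0.2895 0.1934] yaw -65.2 tilt 0.4 w 0.0519 F [-0.4 -0.1 -0.6] q7 -1.65
SHIFT [-0.008  0.035  1.644] TURN -0.0012
```

View pics/wrist2.png

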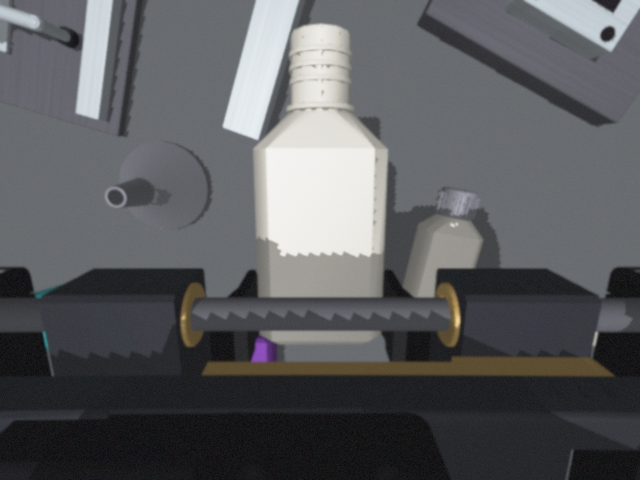

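View pics/side2.png

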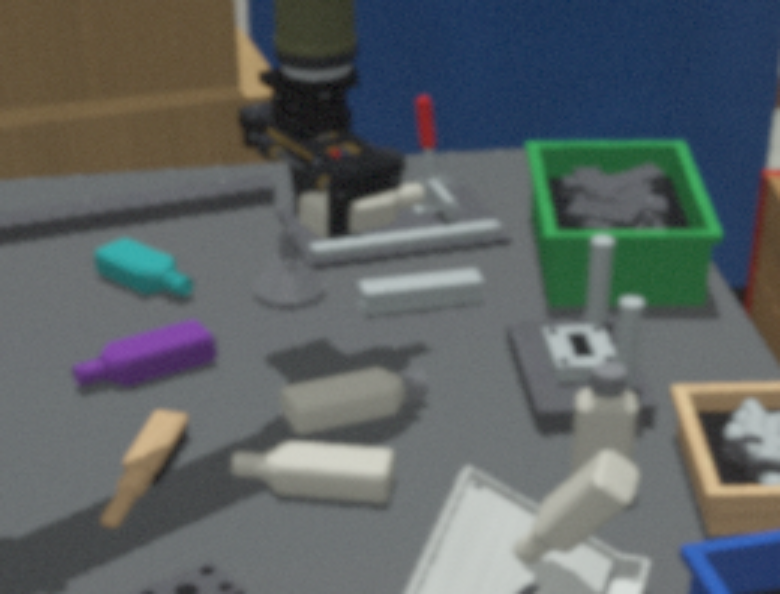

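At 3 N the bottle stays horizontal and doesn't swing, so I'll pivot it against something fixed. I'll put it back, regrip at mid-body, and use the drainer's high edge under the overhanging base to turn the neck down.

```bash
python3 -m jog '[[1,[0,0.03,0.35],0],[1,[0,0.03,0.7],0],[1,[0,0.03,0.95],0],[1,[0,0.03,1],0],[1,[0,0.03,1],0]]'; python3 go.py 0.4934 0.2885 0.031 -65.2
```

```text
time: 5.13
tcp_pos: [0.4881, 0.2856, 0.0859]
eef_rot: [2.64, -1.689, -0.004]
ft_force: [1.1, -0.5, -0.3]
width: 0.0518
t5.13 tcp [0.4881 0.2856 0.0859] yaw -65.2 tilt 0.44 w 0.0518 F [ 1.1 -0.5 -0.3] q7 -1.61
SHIFT [-0.005 -0.064  0.549] TURN -0.0000
```

```bash
python3 -m jog '[[1,[0,-0.06,0.25],0],[1,[0,-0.06,0.45],0],[1,[0,-0.06,0.53],0],[1,[0,-0.06,0.54],0],[1,[0,-0.06,0.54],0]]'; python3 go.py 0.4934 0.2885 0.030 -65.2
```

```text
time: 5.55
tcp_pos: [0.4964, 0.29, 0.0363]
eef_rot: [-2.646, 1.693, -0.0]
ft_force: [0.2, -0.2, 0.3]
width: 0.0518
t5.55 tcp [0.4964 0.29   0.0363] yaw -65.2 tilt 0.03 w 0.0518 F [ 0.2 -0.2  0.3] q7 -1.58
SHIFT [0.001 0.034 0.063] TURN -0.0001
```

```bash
python3 -m jog '[[1,[0,0.03,0.05],0],[1,[0,0.03,0.06],0],[0,[0,0.03,0.06],0],[0,[0,0.03,0.06],0],[0,[0,0.03,0.06],0]]'; python3 -m jog '[[0,[0,-0.13,0],0],[0,[0,-0.27,0],0],[0,[0,-0.27,0],0],[0,[0,-0.27,0],0]]' ;python3 go.py 0.519 0.3005 0.030 -65.2
```

```text
time: 5.97
tcp_pos: [0.4936, 0.2888, 0.0302]
eef_rot: [-2.646, 1.692, -0.0]
ft_force: [-0.4, -0.5, 0.4]
width: 0.0519
time: 6.3
tcp_pos: [0.518, 0.2999, 0.0296]
eef_rot: [2.646, -1.693, 0.0]
ft_force: [1.8, 0.0, 1.6]
width: 0.0522
t6.30 tcp [0.518  0.2999 0.0296] yaw -65.2 tilt 0.01 w 0.0522 F [1.8 0.  1.6] q7 -1.57
SHIFT [-0.002 -0.011 -0.004] TURN -0.0001
```

```bash
python3 -m jog '[[-0.5,[0,0,0],0],[-0.5,[0,0,0],0],[-0.5,[0,0,0],0]]' ; python3 - <<'E'
from cell import manip
import numpy as np, cv2
from h import *
m=manip.camera_model("wrist"); p,d=manip.capture("wrist"); cv2.imwrite("pics/w3.png",p); np.savez("pics/w3.npz",p=p,d=d,**m)
m=manip.camera_model("scene"); p,d=manip.capture("scene"); cv2.imwrite("pics/s3.png",cv2.resize(p[230:400,300:480],None,fx=4,fy=3.5)); np.savez("pics/s3.npz",p=p,d=d,**m)
E
python3 go.py 0.519 0.3005 0.030 -65.2
```

```text
time: 6.55
tcp_pos: [0.5172, 0.2996, 0.0295]
eef_rot: [2.646, -1.692, -0.001]
ft_force: [-0.2, 0.7, 0.3]
width: 0.0625
t6.65 tcp [0.5175 0.2998 0.0296] yaw -65.2 tilt 0.02 w 0.0647 F [ 0.4  1.1 -0.5] q7 -1.57
SHIFT [-0.    -0.017 -0.004] TURN 0.0000
```

View pics/w3.png

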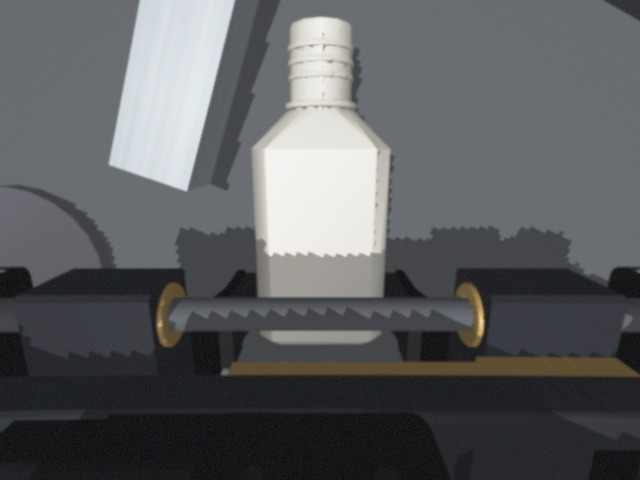

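View pics/s3.png

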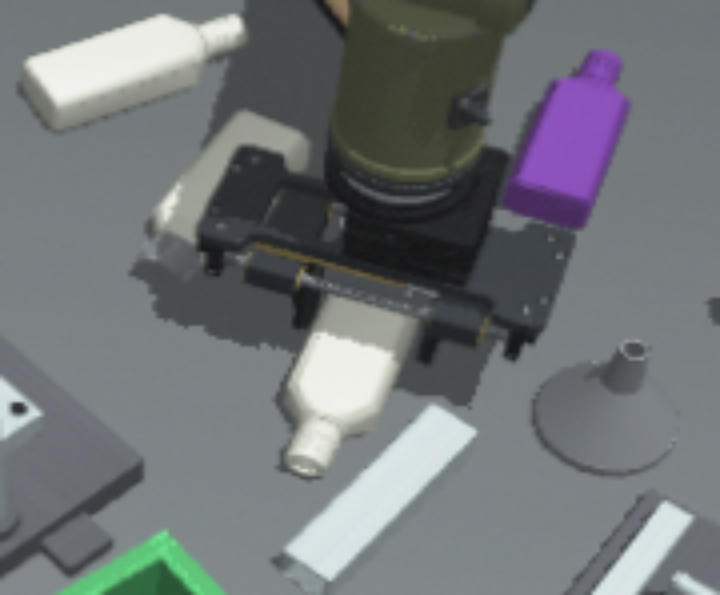

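The bottle slid 26 mm along with the jaws, because closure 0 is narrower than its width. It touched nothing: the tube corner is at (187,190) and clear. Now open, I'll advance along it to mid-body and grip.

```bash
python3 -m jog '[[-0.5,[0,-0.13,0],0],[-0.5,[0,-0.26,0],0],[-0.5,[0,-0.26,0],0],[1,[0,-0.26,0],0],[1,[0,-0.26,0],0]]' 4;  python3 -m jog '[[1,[0,0,0],0],[1,[0,0,0],0],[1,[0,0,-0.1],0],[1,[0,0,-0.4],0],[1,[0,0,-0.8],0]]' 4;python3 go.py 0.50 0.28 0.24 0
```

```text
time: 7.07
tcp_pos: [0.5407, 0.3103, 0.0293]
eef_rot: [2.646, -1.692, -0.001]
ft_force: [-0.8, 0.3, -0.7]
width: 0.0579
time: 7.48
tcp_pos: [0.5388, 0.3093, 0.1076]
eef_rot: [2.641, -1.689, -0.004]
ft_force: [-0.5, 0.5, -0.4]
width: 0.0517
t7.48 tcp [0.5388 0.3093 0.1076] yaw -65.2 tilt 0.43 w 0.0517 F [-0.5  0.5 -0.4] q7 -1.59
SHIFT [ 0.106  0.485 -1.32 ] TURN -0.3622
```

```bash
python3 - <<'E'
from h import *
W=pts(load("scene0"))
for n,(u,v) in dict(block=(320,190),block_r=(333,188),hi1=(238,151),hi2=(266,238),capstand=(238,268),pillar=(253,307),pil2=(295,349)).items(): print(n,W[v,u].round(3))
E
python3 -m jog '[[1,[0.0,0.0,-0.3],-0.039],[1,[0,0,-0.6],-0.078],[1,[0,0,-0.9],-0.117],[1,[0,0,-1],-0.156],[1,[0,0,-1],-0.195]]'; python3 go.py 0.4465 -0.2853 0.24 66.4
```

```text
block [ 0.347 -0.124  0.03 ]
block_r [ 0.296 -0.124  0.005]
hi1 [ 0.456 -0.346  0.101]
hi2 [ 0.567 -0.09   0.024]
capstand [0.725 0.027 0.141]
pillar [0.765 0.131 0.143]
pil2 [0.766 0.261 0.142]
time: 7.9
tcp_pos: [0.5432, 0.3115, 0.215]
eef_rot: [-3.03, 0.806, -0.008]
ft_force: [0.3, 0.6, -1.0]
width: 0.052
t7.90 tcp [0.5432 0.3115 0.215 ] yaw -29.8 tilt 0.47 w 0.0520 F [ 0.3  0.6 -1. ] q7 -1.02
SHIFT [ 2.125  5.659 -0.284] TURN -0.5343
```

```bash
python3 -m jog '[[1,[0.14,0.38,0],-0.039],[1,[0.25,0.67,0],-0.078],[1,[0.37,1.0,0],-0.117],[1,[0.37,1.0,0],-0.156],[1,[0.37,1.0,0],-0.195]]'; python3 go.py 0.4465 -0.2853 0.22 66.4
```

```text
time: 8.32
tcp_pos: [0.5234, 0.2024, 0.2108]
eef_rot: [-3.138, -0.138, -0.002]
ft_force: [0.1, 0.9, -0.9]
width: 0.0522
t8.32 tcp [0.5234 0.2024 0.2108] yaw 5.1 tilt 0.06 w 0.0522 F [ 0.1  0.9 -0.9] q7 -0.29
SHIFT [-1.196  4.79  -0.095] TURN -0.3408
```

```bash
python3 -m jog '[[1,[-0.1,0.38,0],-0.039],[1,[-0.2,0.76,0],-0.078],[1,[-0.27,1.0,0],-0.117],[1,[-0.27,1.0,0],-0.156],[1,[-0.27,1.0,0],-0.195]]'; python3 go.py 0.4465 -0.2853 0.22 66.4
```

```text
time: 8.73
tcp_pos: [0.5049, 0.1011, 0.2106]
eef_rot: [-2.95, -1.079, -0.002]
ft_force: [-0.6, 0.6, -1.1]
width: 0.0519
t8.73 tcp [0.5049 0.1011 0.2106] yaw 40.2 tilt 0.08 w 0.0519 F [-0.6  0.6 -1.1] q7 0.47
SHIFT [-2.939  2.576 -0.097] TURN -0.1457
```

```bash
python3 -m jog '[[1,[-0.25,0.22,0],-0.03],[1,[-0.5,0.44,0],-0.06],[1,[-0.75,0.66,0],-0.1],[1,[-1,0.87,0],-0.13],[1,[-1,0.87,0],-0.146]]'; python3 go.py 0.4465 -0.2853 0.20 66.4
```

```text
time: 9.15
tcp_pos: [0.4832, -0.0352, 0.2106]
eef_rot: [2.632, 1.711, -0.001]
ft_force: [-0.2, 0.1, -0.7]
width: 0.0518
t9.15 tcp [ 0.4832 -0.0352  0.2106] yaw 66.1 tilt 0.13 w 0.0518 F [-0.2  0.1 -0.7] q7 1.16
SHIFT [-2.435  0.679  0.111] TURN -0.0018
```

```bash
python3 -m jog '[[1,[-0.34,-0.0,0],0],[1,[-0.68,-0.0,0],0],[1,[-1,0.0,0],0],[1,[-1,0.0,0],0]]'; python3 go.py 0.4465 -0.2853 0.20 66.4
```

```text
time: 9.48
tcp_pos: [0.4417, -0.1255, 0.2104]
eef_rot: [2.636, 1.707, -0.001]
ft_force: [0.7, -0.4, -0.1]
width: 0.052
t9.48 tcp [ 0.4417 -0.1255  0.2104] yaw 65.8 tilt 0.07 w 0.0520 F [ 0.7 -0.4 -0.1] q7 1.32
SHIFT [-1.438  0.698  0.106] TURN -0.0031
```

```bash
python3 -m jog '[[1,[-0.34,0.2,0],-0.003],[1,[-0.68,0.4,0],-0.003],[1,[-1,0.6,0],-0.003],[1,[-1,0.7,0],-0.003],[1,[-1,0.7,0],-0.003]]';  python3 -m jog '[[1,[-0.3,0,0],0],[1,[-0.44,0,0],0],[1,[-0.44,0.0,0],0],[1,[-0.44,0.0,0],0]]'; python3 go.py 0.4465 -0.2853 0.14 66.4;  python3 - <<'E'
from cell import manip
import numpy as np, cv2
m=manip.camera_model("wrist"); p,d=manip.capture("wrist"); cv2.imwrite("pics/w4.png",p); np.savez("pics/w4.npz",p=p,d=d,**m)
m=manip.camera_model("side"); p,d=manip.capture("side"); cv2.imwrite("pics/d4.png",cv2.resize(p[190:420,230:430],None,fx=3,fy=2.6)); np.savez("pics/d4.npz",p=p,d=d,**m)
E
```

```text
time: 9.9
tcp_pos: [0.469, -0.2413, 0.2103]
eef_rot: [2.623, 1.724, 0.001]
ft_force: [-0.0, 0.4, -0.3]
width: 0.0519
time: 10.23
tcp_pos: [0.4511, -0.2781, 0.2097]
eef_rot: [-2.621, -1.731, -0.002]
ft_force: [0.4, 0.4, -0.4]
width: 0.0517
t10.23 tcp [ 0.4511 -0.2781  0.2097] yaw 66.9 tilt 0.09 w 0.0517 F [ 0.4  0.4 -0.4] q7 1.74
SHIFT [-0.086 -0.014  0.697] TURN 0.0027
```

View pics/w4.png

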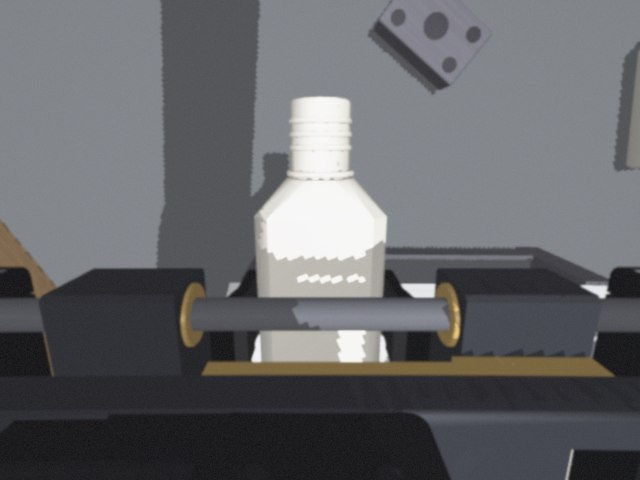

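View pics/d4.png

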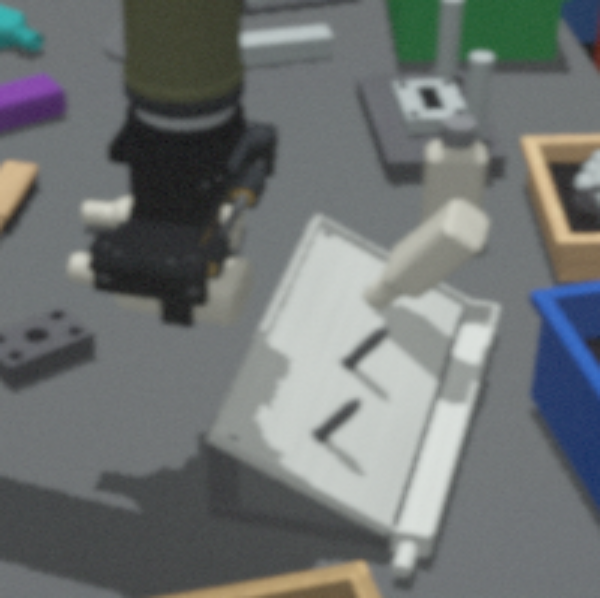

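```bash
python3 - <<'E'
from h import *
ex=np.array([.916,-.401]);T=np.array([.4511,-.2781])
for n,b in (("w4",(235,300,400,600)),("side0",(270,400,290,400)),("scene0",(140,265,170,280))):
    W=pts(load(n))[b[0]:b[1],b[2]:b[3]].reshape(-1,3)
    q=W[(W[:,2]>0.098)&(W[:,2]<0.125)&(np.abs((W[:,:2]-T)@[.401,.916])<0.2)]
    x=(q[:,:2]-T)@ex
    q=q[x<0.07];x=x[x<0.07]
    print(n,len(q),"zmax",np.percentile(q[:,2],[50,95,100]).round(4),"x rel TCP pct",np.percentile(x,[0,5,25,50,75]).round(4))
    for lo in np.arange(0.0,0.07,0.006):
        k=(x>=lo)&(x<lo+.006)
        if k.sum()>2: print("   ",lo.round(3),k.sum(),np.percentile(q[k,2],[10,50,95]).round(4))
W=pts(load("w4")); P=W[95:170,280:360].reshape(-1,3); print("neck top z",np.percentile(P[P[:,2]>.1][:,2],[5,50,95]))
for v in (105,120,140,160,200,230,260): print(v,W[v,320].round(4))
E
```

```text
w4 421 zmax [0.1041 0.1097 0.1113] x rel TCP pct [0.0267 0.0294 0.0304 0.0318 0.0333]
    0.024 64 [0.0999 0.1008 0.1021]
    0.03 357 [0.1015 0.1049 0.1098]
side0 459 zmax [0.1019 0.1115 0.1136] x rel TCP pct [0.0286 0.0305 0.0353 0.0369 0.0391]
    0.024 14 [0.0993 0.1004 0.1017]
    0.03 144 [0.1003 0.1057 0.1109]
    0.036 247 [0.0986 0.1013 0.1119]
    0.042 43 [0.0983 0.0992 0.1023]
    0.048 8 [0.0983 0.0996 0.1042]
scene0 317 zmax [0.1028 0.1117 0.1163] x rel TCP pct [0.0296 0.0311 0.0345 0.0377 0.0403]
    0.03 108 [0.1009 0.1047 0.1101]
    0.036 158 [0.0986 0.1019 0.1126]
    0.042 38 [0.0982 0.0996 0.1071]
    0.048 10 [0.0987 0.1    0.1036]
neck top z [0.20271079 0.20899599 0.21119342]
105 [ 0.3751 -0.2456  0.211 ]
120 [ 0.3798 -0.2477  0.2109]
140 [ 0.3862 -0.2504  0.2104]
160 [ 0.3929 -0.2533  0.2114]
200 [ 0.4064 -0.259   0.214 ]
230 [ 0.4167 -0.2634  0.216 ]
260 [ 0.4276 -0.2681  0.2165]
```

```bash
python3 -m jog '[[1,[0,0,0.2],0],[1,[0,0,0.4],0],[1,[0,0,0.55],0],[1,[0,0,0.62],0],[1,[0,0,0.67],0]]';  python3 -m jog '[[1,[0,0,0.06],0],[1,[0,0,0.12],0],[1,[0,0,0.18],0],[1,[0,0,0.24],0],[1,[0,0,0.3],0]]'; python3 go.py 0.4511 -0.2781 0.103 66.4
```

```text
time: 10.75
tcp_pos: [0.4515, -0.2773, 0.1417]
eef_rot: [-2.618, -1.734, 0.0]
ft_force: [0.4, 0.0, -0.1]
width: 0.0519
time: 11.17
tcp_pos: [0.452, -0.2792, 0.1125]
eef_rot: [2.62, 1.732, 0.001]
ft_force: [-1.0, 0.2, 1.0]
width: 0.0518
t11.17 tcp [ 0.452  -0.2792  0.1125] yaw 66.9 tilt 0.08 w 0.0518 F [-1.   0.2  1. ] q7 1.81
SHIFT [ 0.007 -0.012  0.095] TURN 0.0029
```

```bash
cat > look.py <<'E'
import sys,numpy as np,cv2
from cell import manip
from h import *
tag=sys.argv[1]
m=manip.camera_model("wrist"); p,d=manip.capture("wrist"); np.savez(f"pics/w{tag}.npz",p=p,d=d,**m)
m2=manip.camera_model("side"); p2,d2=manip.capture("side"); np.savez(f"pics/d{tag}.npz",p=p2,d=d2,**m2)
a=cv2.resize(p,(400,300)); b=cv2.resize(p2[190:420,230:430],(400,460),interpolation=cv2.INTER_CUBIC)
o=np.zeros((460,800,3),np.uint8);o[:300,:400]=a;o[:,400:]=b;cv2.imwrite(f"pics/l{tag}.png",o)
E
python3 look.py 5
```

```text
(no output)
```

View pics/l5.png

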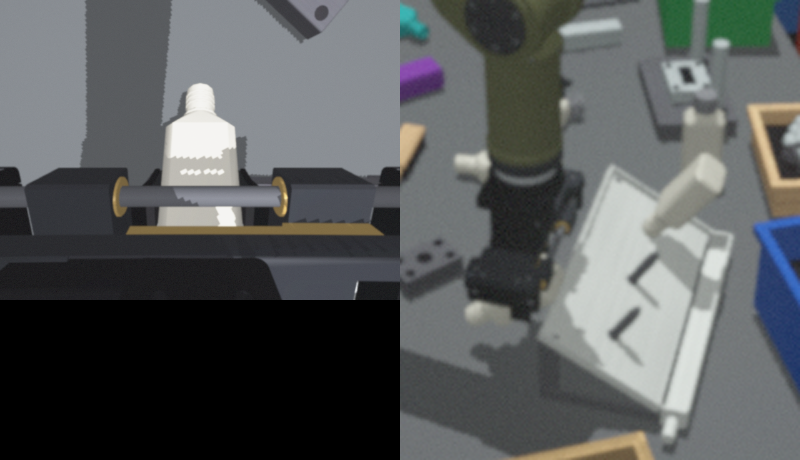

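It is rotating, neck going down. I'll measure the tilt and continue.

```bash
cat > tilt.py <<'E'
import sys
from h import *
c=load("w"+sys.argv[1]);W=pts(c); 
v0,v1=map(int,sys.argv[2:4])
from cell import manip
T=manip.sense()['tcp_pos']
P=W[v0:v1,300:340].reshape(-1,3);P=P[np.isfinite(P).all(1)]
m=P.mean(0);n=np.linalg.svd(P-m,full_matrices=False)[2][2];n*=np.sign(n[2]); print("tilt of face",np.degrees(np.arccos(n[2])).round(1),"n",n.round(3),"resid",np.abs((P-m)@n).mean().round(5))
d=n@(T-[0,0,.006]-m)
print("dist grasp point -> face along n (axis is 18mm below face)",d.round(4))
for v in range(v0-70,v1+20,12):
    if v>=0: print(v,W[v,320].round(4))
E
python3 tilt.py 5 215 265
```

```text
tilt of face 41.1 n [-0.604  0.26   0.753] resid 0.00044
dist grasp point -> face along n (axis is 18mm below face) -0.0164
145 [ 0.3883 -0.2521  0.0603]
157 [ 0.3937 -0.2544  0.066 ]
169 [ 0.399  -0.2567  0.07  ]
181 [ 0.4037 -0.2587  0.0789]
193 [ 0.4082 -0.2606  0.0862]
205 [ 0.4126 -0.2625  0.0915]
217 [ 0.4171 -0.2644  0.0947]
229 [ 0.4214 -0.2663  0.0983]
241 [ 0.4255 -0.268   0.102 ]
253 [nan nan nan]
265 [ 0.4333 -0.2713  0.1095]
277 [ 0.4367 -0.2728  0.1138]
```

```bash
python3 -m jog '[[1,[0,0,0.05],0],[1,[0,0,0.1],0],[1,[0,0,0.12],0],[1,[0,0,0.12],0]]'; python3 go.py 0.4511 -0.2781 0.103 66.4;python3 look.py 6; python3 tilt.py 6 225 265
```

```text
time: 11.6
tcp_pos: [0.4508, -0.2789, 0.0999]
eef_rot: [-2.621, -1.731, 0.001]
ft_force: [-0.3, 0.5, -0.6]
width: 0.0521
t11.60 tcp [ 0.4508 -0.2789  0.0999] yaw 66.9 tilt 0.07 w 0.0521 F [-0.3  0.5 -0.6] q7 1.82
SHIFT [ 0.008 -0.001 -0.031] TURN 0.0028
tilt of face 52.8 n [-0.733  0.31   0.605] resid 0.0004
dist grasp point -> face along n (axis is 18mm below face) -0.018
155 [ 0.3919 -0.2538  0.0307]
167 [ 0.3978 -0.2563  0.0375]
179 [ 0.4032 -0.2586  0.0458]
191 [ 0.408  -0.2607  0.0563]
203 [ 0.4121 -0.2624  0.0682]
215 [ 0.4163 -0.2642  0.0752]
227 [ 0.4209 -0.2662  0.0786]
239 [ 0.4246 -0.2678  0.0849]
251 [ 0.4283 -0.2693  0.0903]
263 [ 0.4316 -0.2708  0.096 ]
275 [ 0.4348 -0.2721  0.1013]
```

```bash
python3 -m jog '[[1,[0,0,0.04],0],[1,[0,0,0.07],0],[1,[0,0,0.07],0]]'; python3 go.py 0.4511 -0.2781 0.103 66.4;python3 look.py 7; python3 tilt.py 7 225 265
```

```text
time: 11.95
tcp_pos: [0.4511, -0.2788, 0.0929]
eef_rot: [-2.621, -1.732, 0.001]
ft_force: [0.1, -0.2, -0.3]
width: 0.0518
t11.95 tcp [ 0.4511 -0.2788  0.0929] yaw 66.9 tilt 0.04 w 0.0518 F [ 0.1 -0.2 -0.3] q7 1.83
SHIFT [ 0.006 -0.003 -0.101] TURN 0.0029
tilt of face 58.1 n [-0.78   0.335  0.529] resid 0.00036
dist grasp point -> face along n (axis is 18mm below face) -0.0187
155 [ 0.3925 -0.2539  0.0004]
167 [ 0.3985 -0.2564  0.0187]
179 [ 0.4042 -0.2588  0.0292]
191 [ 0.409  -0.2609  0.0419]
203 [ 0.413  -0.2626  0.056 ]
215 [ 0.4173 -0.2645  0.0635]
227 [ 0.4214 -0.2662  0.0702]
239 [ 0.4251 -0.2678  0.0769]
251 [ 0.4286 -0.2693  0.083 ]
263 [ 0.432  -0.2707  0.0886]
275 [ 0.435  -0.272   0.0944]
```

```bash
python3 -m jog '[[1,[0,0,-0.2],0],[1,[0,0,-0.4],0],[1,[0,0,-0.7],0],[1,[0,0,-1],0],[1,[0,0,-1],0]]'; python3 go.py 0.617 -0.360 0.23 66.4; python3 tilt.py 7 0 1 2>/dev/null | head -0; python3 - <<'E'
from h import *
c=load("w7");W=pts(c)
for v in range(154,172): print(v,W[v,320].round(4),c['p'][v,320])
E
```

```text
time: 12.47
tcp_pos: [0.4544, -0.281, 0.1993]
eef_rot: [2.615, 1.727, 0.01]
ft_force: [1.5, -0.7, -0.0]
width: 0.052
t12.47 tcp [ 0.4544 -0.281   0.1993] yaw 66.9 tilt 0.58 w 0.0520 F [ 1.5 -0.7 -0. ] q7 1.75
SHIFT [-0.088  1.809 -0.288] TURN 0.0028
154 [ 3.919e-01 -2.536e-01 -3.000e-04] [153 148 144]
155 [ 0.3925 -0.2539  0.0004] [154 148 143]
156 [ 0.393  -0.2541  0.0004] [151 147 141]
157 [ 3.936e-01 -2.543e-01 -2.000e-04] [152 146 141]
158 [ 0.3942 -0.2546  0.0013] [152 146 141]
159 [ 0.3947 -0.2548  0.0012] [153 147 143]
160 [ 3.953e-01 -2.551e-01  3.000e-04] [154 148 144]
161 [ 0.3959 -0.2553  0.0008] [153 147 144]
162 [ 0.3965 -0.2556 -0.0006] [152 147 143]
163 [ 0.397  -0.2558  0.0014] [156 150 147]
164 [ 0.3976 -0.256   0.0008] [170 168 166]
165 [ 0.3975 -0.256   0.0169] [203 208 208]
166 [ 0.398  -0.2562  0.018 ] [224 229 230]
167 [ 0.3985 -0.2564  0.0187] [230 235 236]
168 [ 0.399  -0.2567  0.0192] [230 236 237]
169 [ 0.3995 -0.2568  0.0211] [230 235 237]
170 [ 0.4    -0.2571  0.0215] [229 234 236]
171 [ 0.4004 -0.2573  0.023 ] [230 236 237]
```

```bash
python3 -m jog '[[1,[0,0.1,-0.15],0],[1,[-0.02,0.3,-0.3],0.002],[1,[-0.04,0.6,-0.35],0.003],[1,[-0.06,0.9,-0.35],0.003],[1,[-0.06,1,-0.35],0.003]]'; python3 go.py 0.617 -0.360 0.222 66.4
```

```text
time: 12.88
tcp_pos: [0.5447, -0.3244, 0.2282]
eef_rot: [2.625, 1.721, 0.001]
ft_force: [0.2, 0.5, -0.6]
width: 0.0518
t12.88 tcp [ 0.5447 -0.3244  0.2282] yaw 66.5 tilt 0.17 w 0.0518 F [ 0.2  0.5 -0.6] q7 1.84
SHIFT [-0.037  0.805  0.064] TURN 0.0005
```

```bash
python3 -m jog '[[1,[-0.02,0.2,0],0],[1,[-0.04,0.4,0],0],[1,[-0.04,0.6,0],0],[1,[-0.04,0.8,0],0],[1,[-0.04,0.8,0],0]]'; python3 -m jog '[[1,[0,0,0],0]]'; python3 go.py 0.617 -0.360 0.222 66.4; python3 look.py 8; python3 tilt.py 8 225 265; python3 - <<'E'
from cell import manip
import numpy as np,cv2
m=manip.camera_model("scene"); p,d=manip.capture("scene"); np.savez("pics/s8.npz",p=p,d=d,**m)
from h import *
a=cv2.resize(p[120:250,150:290],(430,400),interpolation=cv2.INTER_CUBIC)
q=load("d8")['p'];b=cv2.resize(q[250:400,280:420],(370,400),interpolation=cv2.INTER_CUBIC)
cv2.imwrite("pics/l8b.png",np.hstack([a,b]))
E
```

```text
time: 13.3
tcp_pos: [0.6156, -0.3596, 0.2266]
eef_rot: [2.627, 1.722, -0.001]
ft_force: [-1.4, 1.2, -1.3]
width: 0.0519
time: 13.38
tcp_pos: [0.613, -0.3595, 0.2271]
eef_rot: [-2.628, -1.72, 0.002]
ft_force: [0.0, -0.0, -0.4]
width: 0.0518
t13.38 tcp [ 0.613  -0.3595  0.2271] yaw 66.4 tilt 0.11 w 0.0518 F [ 0.  -0.  -0.4] q7 1.87
SHIFT [0.011 0.038 0.051] TURN 0.0000
tilt of face 58.2 n [-0.778  0.343  0.526] resid 0.00037
dist grasp point -> face along n (axis is 18mm below face) -0.0174
155 [ 0.5549 -0.3342  0.1119]
167 [ 0.5605 -0.3366  0.1543]
179 [ 0.5662 -0.3391  0.1635]
191 [ 0.5712 -0.3413  0.1752]
203 [ 0.5751 -0.343   0.1899]
215 [ 0.5795 -0.3449  0.197 ]
227 [ 0.5833 -0.3465  0.2051]
239 [ 0.5874 -0.3483  0.2103]
251 [ 0.5905 -0.3497  0.2178]
263 [ 0.5942 -0.3513  0.2221]
275 [ 0.5972 -0.3526  0.2281]
```

View pics/l8b.png

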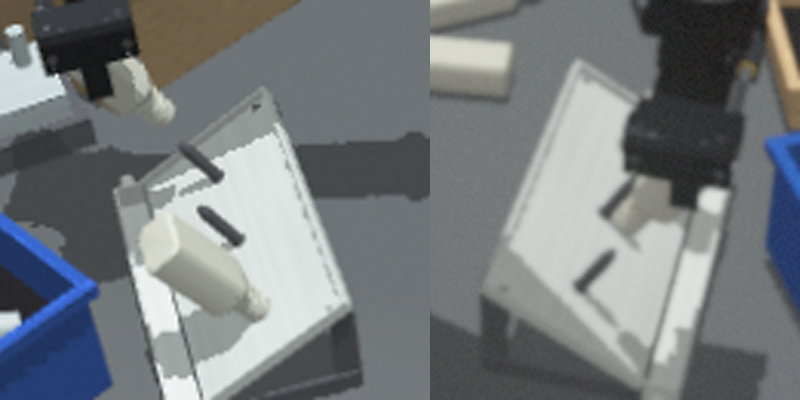

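View pics/l8.png

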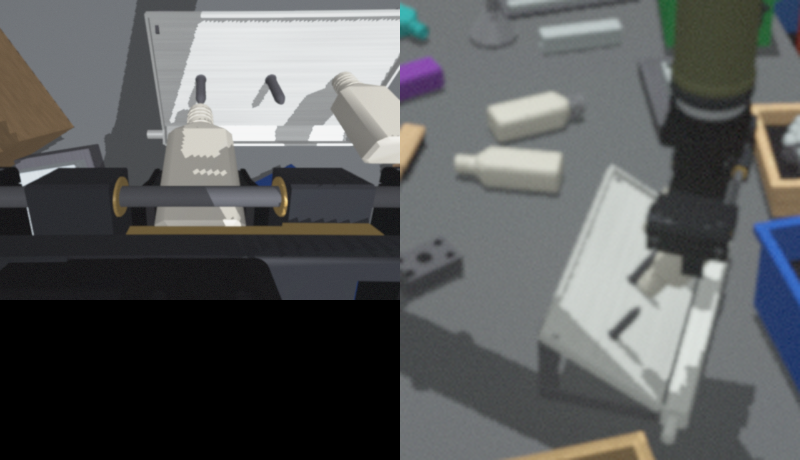

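```bash
cat > pegw.py <<'E'
import sys
from h import *
c=load("w"+sys.argv[1]);W=pts(c);v0,v1,u0,u1=map(int,sys.argv[2:6])
g=c['p'][v0:v1,u0:u1].max(2);w=W[v0:v1,u0:u1]
n=np.array([.458,-.201,.866]);F=np.array([.5362,-.3247,.066])
if len(sys.argv)>6: F=np.array([.5725,-.2415,.066])
h=(w-F)@n
m=(g<110)&(h>0.005)&(h<0.058)
vv,uu=np.nonzero(m);P=w[m];print(m.sum(),"rows",vv.min()+v0,vv.max()+v0,"cols",uu.min()+u0,uu.max()+u0,"h",h[m].min(),h[m].max())
# fit cylinder axis pos: direction fixed n, radius .006 (exclude taper)
from scipy.optimize import least_squares
Q=P[h[m]<0.044]
e1=np.array([.916,-.402,0])*1.0; e1-=n*(e1@n); e1/=np.linalg.norm(e1); e2=np.cross(n,e1)
a=(Q-F)@e1;b=(Q-F)@e2
r=least_squares(lambda x:np.hypot(a-x[0],b-x[1])-.006,[0,0],loss='soft_l1',f_scale=.001)
print("axis offset from assumed: along slope e1 %.4f, e2 %.4f"%tuple(r.x),"e1",e1.round(2),"e2",e2.round(2),"res",np.abs(r.fun).mean(), "F'",(F+r.x[0]*e1+r.x[1]*e2).round(4))
# pegs as seen at mouth: columns by height
E
python3 pegw.py 8 110 172 300 345; python3 pegw.py 8 110 172 415 465 m
```

```text
530 rows 123 163 cols 313 328 h 0.005051462168699659 0.0569371855077402
axis offset from assumed: along slope e1 -0.0001, e2 -0.0007 e1 [ 0.79 -0.35 -0.5 ] e2 [0.4  0.92 0.  ] res 0.00021775405948034346 F' [ 0.5358 -0.3253  0.066 ]
603 rows 123 165 cols 427 454 h 0.005220389489833562 0.05587138032947719
axis offset from assumed: along slope e1 0.0000, e2 -0.0010 e1 [ 0.79 -0.35 -0.5 ] e2 [0.4  0.92 0.  ] res 0.000298423855842114 F' [ 0.5721 -0.2424  0.066 ]
```

The peg fit agrees with the estimate to within 1 mm, and the mouth is 8 mm off along the slope. I'll correct that and bring the mouth just above the peg tip.

```bash
python3 -m jog '[[1,[0,0.07,0.04],0],[1,[0,0.0,0.15],0],[1,[0,-0.06,0.27],0],[1,[0,-0.06,0.27],0],[1,[0,-0.06,0.27],0]]'; python3 look.py 9;python3 go.py 0.617 -0.360 0.222 66.4;  python3 pegw.py 9 90 172 300 345; python3 - <<'E'
from h import *
W=pts(load("w9"))
for v in range(150,176,2): print(v,W[v,320].round(4))
E
```

```text
time: 13.95
tcp_pos: [0.607, -0.3566, 0.2013]
eef_rot: [-2.628, -1.719, -0.0]
ft_force: [-0.3, 0.0, -0.2]
width: 0.0522
t14.05 tcp [ 0.6078 -0.3572  0.2025] yaw 66.4 tilt 0.09 w 0.0519 F [-0.  -0.5  0.5] q7 1.88
SHIFT [ 0.011  0.096 -0.195] TURN -0.0001
515 rows 130 165 cols 312 328 h 0.005173030507973838 0.04779244192956993
axis offset from assumed: along slope e1 -0.0001, e2 -0.0007 e1 [ 0.79 -0.35 -0.5 ] e2 [0.4  0.92 0.  ] res 0.00022508277624701096 F' [ 0.5358 -0.3253  0.0661]
150 [ 0.5459 -0.3298  0.0967]
152 [ 0.547  -0.3303  0.099 ]
154 [ 0.5482 -0.3308  0.1005]
156 [ 0.5493 -0.3313  0.1038]
158 [ 0.5504 -0.3318  0.106 ]
160 [ 0.5515 -0.3323  0.1088]
162 [ 0.5526 -0.3328  0.1083]
164 [ 0.5536 -0.3332  0.1115]
166 [ 0.5542 -0.3335  0.1246]
168 [ 0.5552 -0.3339  0.1275]
170 [ 0.5561 -0.3343  0.1294]
172 [ 0.557  -0.3347  0.1331]
174 [ 0.5579 -0.3351  0.1339]
```

View pics/l9.png

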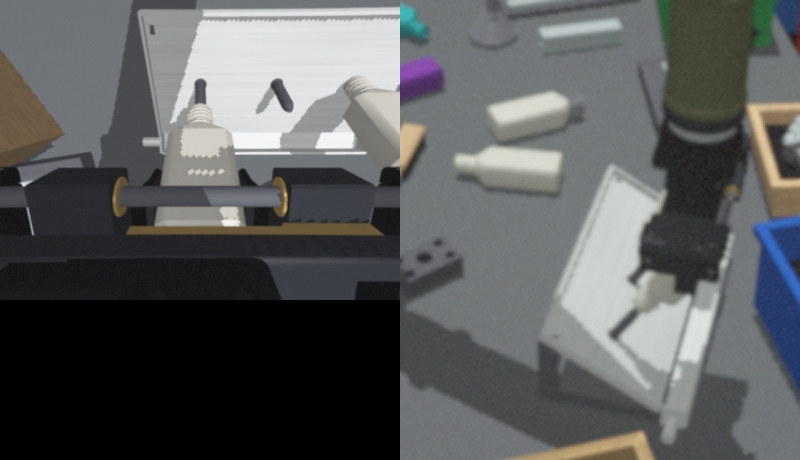

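```bash
python3 -m jog '[[1,[0,-0.05,0.087],0],[1,[0,-0.1,0.17],0],[1,[0,-0.15,0.26],0],[1,[0,-0.19,0.32],0],[1,[0,-0.19,0.32],0]]' 3; python3 look.py 10;python3 go.py 0.5799 -0.3434 0.1484 66.4;python3 tilt.py 10 225 265
```

```text
time: 14.47
tcp_pos: [0.5883, -0.3486, 0.1677]
eef_rot: [-2.627, -1.717, 0.002]
ft_force: [-0.0, 0.3, -0.9]
width: 0.052
t14.57 tcp [ 0.5897 -0.3493  0.1694] yaw 66.4 tilt 0.02 w 0.0523 F [-0.   0.4 -0.3] q7 1.89
SHIFT [ 0.014 -0.113  0.21 ] TURN -0.0001
tilt of face 58.0 n [-0.777  0.341  0.53 ] resid 0.00037
dist grasp point -> face along n (axis is 18mm below face) -0.0191
155 [ 0.5298 -0.323   0.0701]
167 [ 0.5358 -0.3256  0.0946]
179 [ 0.5415 -0.3281  0.1039]
191 [ 0.5465 -0.3303  0.115 ]
203 [ 0.5505 -0.3321  0.1293]
215 [ 0.5545 -0.3338  0.1391]
227 [ 0.5586 -0.3357  0.1453]
239 [ 0.5626 -0.3374  0.1511]
251 [ 0.5658 -0.3388  0.1584]
263 [ 0.5689 -0.3402  0.1648]
275 [ 0.5724 -0.3417  0.169 ]
```

View pics/l10.png

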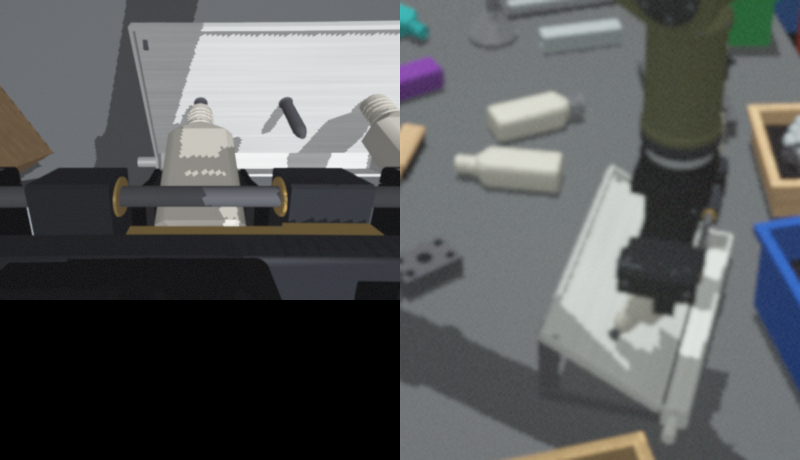

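```bash
python3 -m jog '[[1,[0,-0.04,0.07],0],[1,[0,-0.08,0.14],0],[1,[0,-0.11,0.19],0],[1,[0,-0.11,0.2],0],[1,[0,-0.11,0.2],0]]' 3; python3 look.py 11;python3 go.py 0.5799 -0.3434 0.1484 66.4;python3 tilt.py 11 225 265
```

```text
time: 14.98
tcp_pos: [0.5793, -0.3448, 0.149]
eef_rot: [-2.629, -1.719, 0.0]
ft_force: [-0.3, 0.4, -0.4]
width: 0.0518
t15.08 tcp [ 0.5798 -0.3449  0.1495] yaw 66.4 tilt 0.01 w 0.0520 F [ 0.3  0.1 -0.2] q7 1.89
SHIFT [ 0.015 -0.005  0.011] TURN -0.0001
tilt of face 58.1 n [-0.779  0.338  0.528] resid 0.00036
dist grasp point -> face along n (axis is 18mm below face) -0.0188
155 [ 0.5207 -0.3191  0.0753]
167 [ 0.527  -0.3219  0.0753]
179 [ 0.5326 -0.3243  0.085 ]
191 [ 0.5378 -0.3266  0.0953]
203 [ 0.5417 -0.3283  0.1103]
215 [ 0.5458 -0.3301  0.1193]
227 [ 0.5498 -0.3319  0.1261]
239 [ 0.5535 -0.3335  0.1331]
251 [ 0.557  -0.3351  0.1389]
263 [ 0.56   -0.3364  0.1457]
275 [ 0.5635 -0.3379  0.1499]
```

View pics/l11.png

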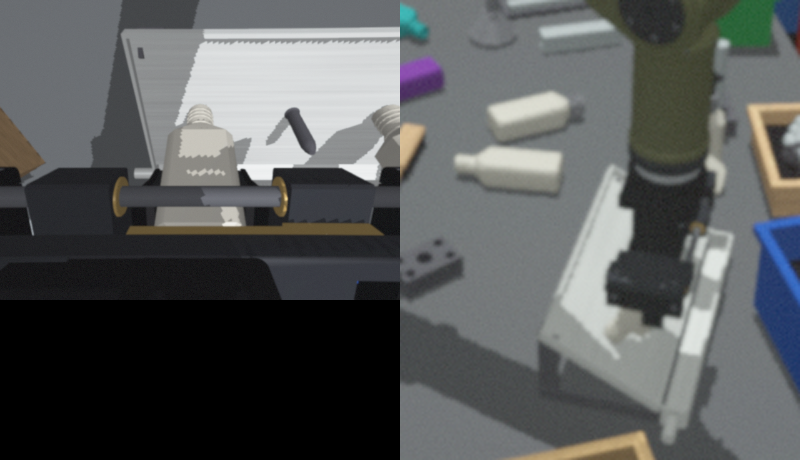

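```bash
python3 -m jog '[[1,[0,-0.01,0.02],0],[1,[0,-0.01,0.02],0],[-0.5,[0,-0.01,0.02],0],[-0.5,[0,-0.01,0.02],0],[-0.5,[0,-0.01,0.02],0]]' 3; python3 -m jog '[[-0.6,[0,0,0],0],[-0.7,[0,0,0],0],[-0.7,[0,0,-0.1],0],[-0.7,[0,0,-0.3],0],[-0.7,[0,0,-0.6],0]]';  python3 go.py 0.5799 -0.3434 0.1484 66.4
```

```text
time: 15.5
tcp_pos: [0.5787, -0.3446, 0.1475]
eef_rot: [-2.629, -1.72, 0.0]
ft_force: [-0.3, -0.3, 0.2]
width: 0.0621
time: 15.92
tcp_pos: [0.5775, -0.3436, 0.2061]
eef_rot: [-2.626, -1.717, 0.004]
ft_force: [0.6, -0.0, -0.3]
width: 0.0736
t15.92 tcp [ 0.5775 -0.3436  0.2061] yaw 66.4 tilt 0.29 w 0.0736 F [ 0.6 -0.  -0.3] q7 1.87
SHIFT [0.011 0.024 0.577] TURN -0.0002
```

```bash
python3 -m jog '[[-0.7,[0,0,-0.3],0],[-0.7,[0,0,-0.6],0],[-0.7,[0,0,-0.9],0],[-0.7,[0,0,-1],0]]'; python3 -m jog '[[-0.8,[0.35,-0.2,0],0],[-0.8,[0.7,-0.4,0],0],[-0.8,[1,-0.6,0],0],[-1,[1,-0.7,0],0],[-1,[1,-0.7,0],0]]';python3 look.py 12; python3 go.py 0.51 0.04 0.24 74
```

```text
time: 16.25
tcp_pos: [0.5798, -0.346, 0.3138]
eef_rot: [2.624, 1.716, 0.006]
ft_force: [0.7, -1.1, 1.7]
width: 0.0738
time: 16.67
tcp_pos: [0.5544, -0.2217, 0.3079]
eef_rot: [-2.623, -1.725, -0.002]
ft_force: [-0.6, -0.9, -0.7]
width: 0.0839
t16.77 tcp [ 0.5546 -0.2256  0.3081] yaw 66.4 tilt 0.06 w 0.0860 F [-0.2 -0.4  0.2] q7 1.62
SHIFT [ 2.254 -1.474  0.679] TURN -0.0425
```

View pics/l12.png

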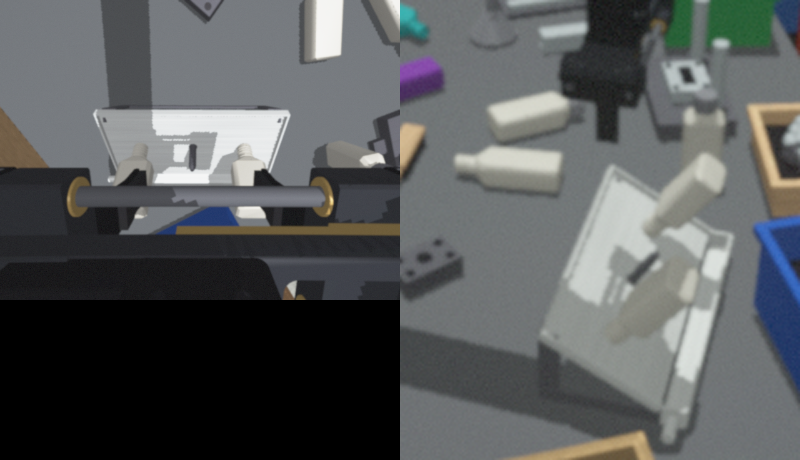

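The short bottle is seated on the outer peg, parallel to the draining one in the side view at (650,310). Now the tall bottle.

```bash
python3 go.py 0.486 0.040 0.18 74; python3 -m jog '[[-1,[0.3,-0.2,0.1],-0.02],[-1,[0.6,-0.4,0.2],-0.04],[-1,[0.9,-0.6,0.3],-0.043],[-1,[1,-0.8,0.4],-0.043],[-1,[1,-0.8,0.5],-0.043]]'; python3 go.py 0.486 0.040 0.18 74
```

```text
t16.77 tcp [ 0.5546 -0.2256  0.3081] yaw 66.4 tilt 0.06 w 0.0860 F [-0.2 -0.4  0.2] q7 1.62
SHIFT [ 2.158 -1.695  1.279] TURN -0.0425
time: 17.18
tcp_pos: [0.5206, -0.098, 0.2569]
eef_rot: [-2.501, -1.896, -0.001]
ft_force: [0.2, 0.7, -0.8]
width: 0.0868
t17.18 tcp [ 0.5206 -0.098   0.2569] yaw 74.3 tilt 0.16 w 0.0868 F [ 0.2  0.7 -0.8] q7 1.47
SHIFT [ 1.233 -0.705  0.773] TURN 0.0019
```

```bash
python3 -m jog '[[-1,[0.33,-0.2,0.1],0],[-1,[0.66,-0.4,0.2],0],[-1,[0.9,-0.6,0.4],0],[-1,[1,-0.7,0.6],0],[-1,[1,-0.7,0.77],0]]'; python3 -m jog '[[-1,[0.15,0,0],0],[-1,[0.22,0,0],0],[-1,[0.22,0,0],0]]'; python3 go.py 0.486 0.040 0.18 74; python3 look.py 13;python3 - <<'E'
from h import *
c=load("w13");W=pts(c)
m=np.zeros((480,640),bool);m[60:262,240:400]=1
m&=(W[...,2]>0.008)&(W[...,2]<.05)
P=W[m]
t=P[P[:,2]>0.033];print(np.median(t[:,2]),cv2.minAreaRect((t[:,:2]*1000).astype(np.float32)),cv2.minAreaRect((P[:,:2]*1000).astype(np.float32)))
E
```

```text
time: 17.6
tcp_pos: [0.481, 0.0158, 0.1793]
eef_rot: [-2.504, -1.895, 0.0]
ft_force: [-1.1, -1.0, -0.3]
width: 0.0869
time: 17.85
tcp_pos: [0.4895, 0.0362, 0.1816]
eef_rot: [2.506, 1.892, 0.003]
ft_force: [0.3, 0.8, -0.9]
width: 0.0874
t17.85 tcp [0.4895 0.0362 0.1816] yaw 74.1 tilt 0.11 w 0.0874 F [ 0.3  0.8 -0.9] q7 1.18
SHIFT [ 0.027 -0.044  0.015] TURN 0.0006
0.035912506556862005 ((464.9391174316406, 47.769859313964844), (49.47941589355469, 104.47224426269531), 73.05115509033203) ((452.14117431640625, 51.64781951904297), (52.080562591552734, 132.94822692871094), 73.52146911621094)
```

View pics/l13.png

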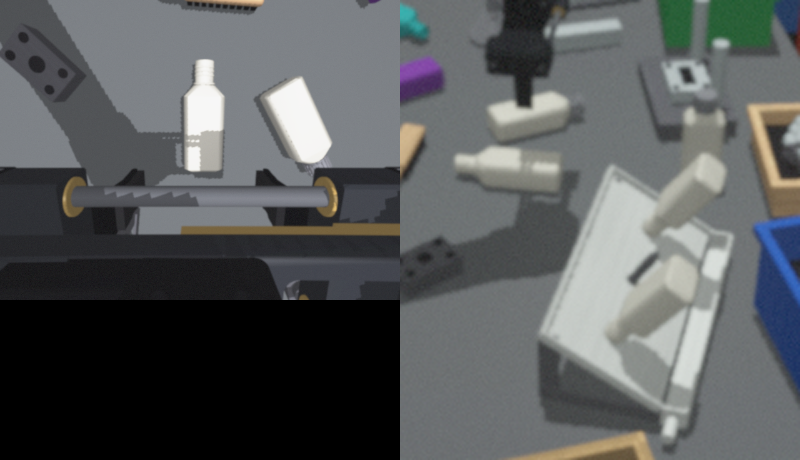

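```bash
python3 -m jog '[[-1,[0.035,-0.05,0.3],0.003],[-1,[0.035,-0.05,0.6],0.003],[-1,[0.035,-0.05,0.9],0.003],[-1,[0.035,-0.05,1],0.003],[-1,[0.035,-0.05,1],0.003]]'; python3 go.py 0.4855 0.041 0.029 73.6
```

```text
time: 18.37
tcp_pos: [0.4824, 0.0389, 0.0789]
eef_rot: [-2.516, -1.879, 0.007]
ft_force: [0.3, -0.3, 0.7]
width: 0.0867
t18.37 tcp [0.4824 0.0389 0.0789] yaw 73.5 tilt 0.25 w 0.0867 F [ 0.3 -0.3  0.7] q7 1.21
SHIFT [0.031 0.026 0.499] TURN -0.0006
```

```bash
python3 -m jog '[[-1,[0.03,0.02,0.2],0],[-1,[0.03,0.02,0.35],0],[-1,[0.03,0.02,0.42],0],[-1,[0.03,0.02,0.45],0],[-1,[0.03,0.02,0.45],0]]'; python3 go.py 0.4855 0.041 0.029 73.6
```

```text
time: 18.78
tcp_pos: [0.4873, 0.0421, 0.0364]
eef_rot: [2.516, 1.88, 0.001]
ft_force: [0.4, -0.1, -0.3]
width: 0.0866
t18.78 tcp [0.4873 0.0421 0.0364] yaw 73.5 tilt 0.06 w 0.0866 F [ 0.4 -0.1 -0.3] q7 1.25
SHIFT [-0.016 -0.014  0.074] TURN -0.0003
```

```bash
python3 -m jog '[[-1,[-0.01,-0.01,0.05],0],[-1,[-0.01,-0.01,0.055],0],[1,[-0.01,-0.01,0.055],0],[1,[-0.01,-0.01,0.055],0],[1,[-0.01,-0.01,0.055],0]]' 4;python3 go.py 0.4855 0.041 0.029 73.6; python3 -m jog '[[1,[0,0,0],0],[1,[0,0,0],0],[1,[0,0,0],0],[1,[0,0,0],0],[1,[0,0,0],0]]' 4; python3 go.py 0.4855 0.041 0.029 73.6
```

```text
time: 19.2
tcp_pos: [0.4855, 0.0417, 0.0305]
eef_rot: [2.516, 1.881, 0.001]
ft_force: [-0.1, -0.2, -0.8]
width: 0.0744
t19.20 tcp [0.4855 0.0417 0.0305] yaw 73.6 tilt 0.05 w 0.0744 F [-0.1 -0.2 -0.8] q7 1.26
SHIFT [-0.007  0.002  0.015] TURN -0.0001
time: 19.62
tcp_pos: [0.4854, 0.0417, 0.0301]
eef_rot: [2.516, 1.881, 0.0]
ft_force: [0.1, 0.1, 0.2]
width: 0.052
t19.62 tcp [0.4854 0.0417 0.0301] yaw 73.6 tilt 0.01 w 0.0520 F [0.1 0.1 0.2] q7 1.26
SHIFT [-0.006  0.003  0.011] TURN -0.0001
```

Gripped (52 mm). Next I'll lift it and carry it to the high edge.

```bash
python3 -m jog '[[1,[0,0,-0.15],0],[1,[0,0,-0.4],0],[1,[0,0,-0.7],0],[1,[0,0,-1],0],[1,[0,0,-1],0]]'; python3 -m jog '[[1,[-0.2,0,-0.3],0.01],[1,[-0.5,0,-0.6],0.02],[1,[-0.8,0,-0.8],0.03],[1,[-1,0,-0.8],0.04],[1,[-1,0,-0.8],0.04]]'; python3 go.py 0.4874 -0.1959 0.205 66.3
```

```text
time: 20.03
tcp_pos: [0.489, 0.042, 0.1355]
eef_rot: [2.514, 1.879, 0.015]
ft_force: [1.7, 0.4, -0.9]
width: 0.0518
time: 20.45
tcp_pos: [0.4565, -0.0591, 0.2109]
eef_rot: [2.635, 1.708, 0.003]
ft_force: [0.2, -0.2, -0.7]
width: 0.0517
t20.45 tcp [ 0.4565 -0.0591  0.2109] yaw 65.9 tilt 0.13 w 0.0517 F [ 0.2 -0.2 -0.7] q7 1.18
SHIFT [-1.123  0.841  0.059] TURN -0.0022
```

```bash
python3 -m jog '[[1,[-0.3,0.2,0],-0.002],[1,[-0.6,0.4,0],-0.002],[1,[-0.9,0.6,0],-0.002],[1,[-1,0.8,0],-0.002],[1,[-1,0.84,0],-0.002]]'; python3 -m jog '[[1,[-0.08,0,0],0],[1,[-0.08,0,0],0],[1,[-0.08,0,0],0]]'; python3 go.py 0.4874 -0.1959 0.205 66.3; python3 look.py 14; python3 - <<'E'
from h import *
from cell import manip
ex=np.array([.916,-.401]);T3=manip.sense()['tcp_pos'];T=T3[:2]
W0=pts(load("w14"));W=W0[220:300,400:600].reshape(-1,3)
q=W[(W[:,2]>0.098)&(W[:,2]<0.125)]; x=(q[:,:2]-T)@ex; print(len(q),np.percentile(x,[5,50,95]).round(4),np.percentile(q[:,2],[50,99]).round(4))
for v in list(range(60,130,4))+[200,230]: print(v,W0[v,320].round(4),((W0[v,320,:2]-T)@ex).round(4))
E
```

```text
time: 20.87
tcp_pos: [0.4942, -0.1837, 0.2089]
eef_rot: [2.627, 1.719, -0.003]
ft_force: [-0.5, 0.5, -0.1]
width: 0.052
time: 21.12
tcp_pos: [0.49, -0.186, 0.2092]
eef_rot: [-2.622, -1.728, 0.001]
ft_force: [0.9, -0.5, -0.1]
width: 0.0522
t21.12 tcp [ 0.49   -0.186   0.2092] yaw 66.8 tilt 0.11 w 0.0522 F [ 0.9 -0.5 -0.1] q7 1.54
SHIFT [-0.101  0.016  0.042] TURN 0.0026
302 [0.0306 0.0326 0.035 ] [0.1039 0.109 ]
60 [ 0.4003 -0.1475  0.2102] -0.0978
64 [ 0.4012 -0.148   0.2091] -0.0967
68 [ 0.4023 -0.1484  0.2085] -0.0956
72 [ 0.404  -0.1491  0.211 ] -0.0938
76 [ 0.4046 -0.1494  0.2077] -0.0931
80 [ 0.406  -0.15    0.2089] -0.0915
84 [ 0.4072 -0.1505  0.2088] -0.0902
88 [ 0.4086 -0.1511  0.2099] -0.0887
92 [ 0.4097 -0.1516  0.2088] -0.0876
96 [ 0.411  -0.1522  0.2097] -0.0861
100 [ 0.4122 -0.1527  0.2095] -0.0848
104 [ 0.4135 -0.1532  0.2097] -0.0834
108 [ 0.4149 -0.1538  0.2106] -0.0819
112 [ 0.416  -0.1543  0.2093] -0.0807
116 [ 0.4174 -0.1549  0.2104] -0.0792
120 [ 0.4185 -0.1554  0.2086] -0.0779
124 [ 0.4198 -0.1559  0.2087] -0.0765
128 [ 0.4212 -0.1565  0.2096] -0.0751
200 [ 0.445  -0.1668  0.2151] -0.0491
230 [ 0.4554 -0.1713  0.2159] -0.0378
```

View pics/l14.png

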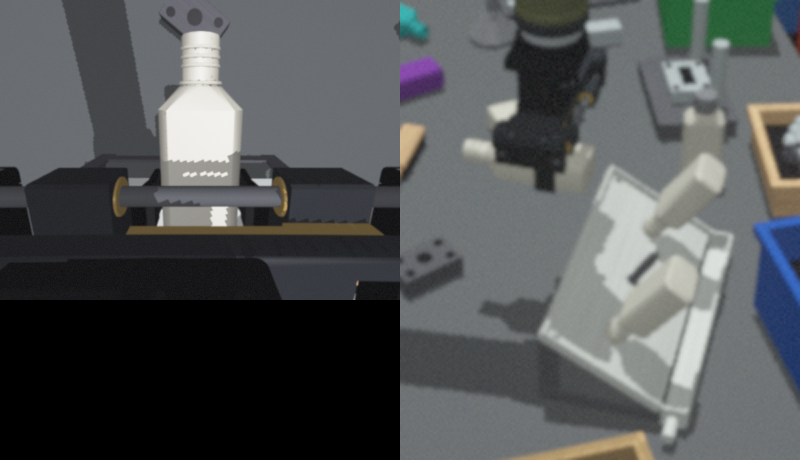

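```bash
python3 -m jog '[[1,[0,0,0.2],0],[1,[0,0,0.4],0],[1,[0,0,0.55],0],[1,[0,0,0.62],0],[1,[0,0,0.67],0]]' 4;  python3 -m jog '[[1,[0,0,0.06],0],[1,[0,0,0.12],0],[1,[0,0,0.18],0],[1,[0,0,0.24],0],[1,[0,0,0.3],0]]'; python3 -m jog '[[1,[0,0,0.03],0],[1,[0,0,0.03],0]]'; python3 look.py 15; python3 go.py 0.4874 -0.1959 0.105 66.3; python3 tilt.py 15 215 260
```

```text
time: 21.63
tcp_pos: [0.4903, -0.1859, 0.1423]
eef_rot: [-2.622, -1.729, 0.001]
ft_force: [0.5, 0.1, 0.2]
width: 0.052
time: 22.05
tcp_pos: [0.4913, -0.1871, 0.113]
eef_rot: [2.623, 1.728, 0.002]
ft_force: [-0.4, -0.9, 1.6]
width: 0.0516
time: 22.22
tcp_pos: [0.4903, -0.187, 0.1093]
eef_rot: [-2.623, -1.727, 0.002]
ft_force: [-0.7, -0.5, -1.3]
width: 0.052
t22.32 tcp [ 0.4906 -0.1871  0.1099] yaw 66.7 tilt 0.02 w 0.0519 F [-0.4  0.2 -0.1] q7 1.62
SHIFT [-0.094  0.005  0.049] TURN 0.0024
tilt of face 45.4 n [-0.655  0.28   0.702] resid 0.00043
dist grasp point -> face along n (axis is 18mm below face) -0.0157
145 [ 0.4265 -0.1596  0.047 ]
157 [ 0.4322 -0.162   0.0553]
169 [ 0.4373 -0.1643  0.066 ]
181 [ 0.4422 -0.1663  0.0746]
193 [ 0.4471 -0.1685  0.0781]
205 [ 0.4518 -0.1705  0.0825]
217 [ 0.4559 -0.1723  0.0887]
229 [ 0.4604 -0.1742  0.0922]
241 [ 0.4642 -0.1758  0.0976]
253 [ 0.4683 -0.1776  0.1011]
265 [ 0.4719 -0.1791  0.1055]
277 [ 0.4757 -0.1808  0.1087]
```

```bash
python3 -m jog '[[1,[0,0,0.03],0],[1,[0,0,0.055],0],[1,[0,0,0.055],0]]'; python3 look.py 16; python3 go.py 0.4874 -0.1959 0.105 66.3; python3 tilt.py 16 220 260;  python3 - <<'E'
from h import *
W0=pts(load("w16"))
for v in range(110,160,4): print(v,W0[v,320].round(4))
E
```

```text
time: 22.57
tcp_pos: [0.4905, -0.1869, 0.1042]
eef_rot: [-2.624, -1.728, 0.0]
ft_force: [0.2, -0.2, -0.4]
width: 0.052
t22.67 tcp [ 0.4906 -0.1869  0.1044] yaw 66.7 tilt 0.02 w 0.0519 F [-0.2 -0.1 -1.5] q7 1.62
SHIFT [-0.095  0.006 -0.006] TURN 0.0024
tilt of face 50.7 n [-0.71   0.306  0.634] resid 0.00042
dist grasp point -> face along n (axis is 18mm below face) -0.0164
150 [ 0.4292 -0.1605  0.0325]
162 [ 0.435  -0.1631  0.0415]
174 [ 0.4402 -0.1653  0.0549]
186 [ 0.445  -0.1674  0.0646]
198 [ 0.4498 -0.1694  0.0707]
210 [ 0.4544 -0.1714  0.076 ]
222 [ 0.4586 -0.1732  0.0818]
234 [ 0.4627 -0.175   0.0871]
246 [ 0.4668 -0.1767  0.0913]
258 [ 0.47   -0.1782  0.0977]
270 [ 0.4737 -0.1797  0.1018]
110 [ 0.4063 -0.1507 -0.0005]
114 [ 4.086e-01 -1.517e-01  3.000e-04]
118 [ 0.4108 -0.1526  0.0005]
122 [ 0.413  -0.1536 -0.    ]
126 [ 4.153e-01 -1.546e-01 -3.000e-04]
130 [ 4.176e-01 -1.556e-01 -2.000e-04]
134 [ 4.199e-01 -1.565e-01 -3.000e-04]
138 [ 0.4229 -0.1578  0.0251]
142 [ 0.425  -0.1588  0.0291]
146 [ 0.4271 -0.1597  0.0316]
150 [ 0.4292 -0.1605  0.0325]
154 [ 0.4311 -0.1614  0.0377]
158 [ 0.4331 -0.1622  0.0388]
```

```bash
python3 -m jog '[[1,[0,0,-0.2],0],[1,[0,0,-0.4],0],[1,[0,0,-0.7],0],[1,[0,0,-1],0],[1,[0,0,-1],0]]' 4; python3 -m jog '[[1,[-0.05,0.1,-0.2],0],[1,[-0.1,0.3,-0.25],0.002],[1,[-0.1,0.6,-0.25],0.002],[1,[-0.1,0.9,-0.25],0.002],[1,[-0.1,1,-0.25],0.002]]';  python3 go.py 0.6706 -0.2851 0.2271 66.4
```

```text
time: 23.08
tcp_pos: [0.4938, -0.1883, 0.2103]
eef_rot: [2.619, 1.724, 0.012]
ft_force: [1.1, -0.7, -0.5]
width: 0.0525
time: 23.5
tcp_pos: [0.5818, -0.2362, 0.2287]
eef_rot: [2.626, 1.72, -0.0]
ft_force: [-1.1, 1.0, -0.6]
width: 0.0517
t23.50 tcp [ 0.5818 -0.2362  0.2287] yaw 66.4 tilt 0.12 w 0.0517 F [-1.1  1.  -0.6] q7 1.69
SHIFT [-0.093  1.01   0.018] TURN 0.0003
```

```bash
python3 -m jog '[[1,[-0.04,0.25,0],0],[1,[-0.08,0.5,0],0],[1,[-0.09,0.75,0],0],[1,[-0.09,1,0],0],[1,[-0.09,1,0],0]]';  python3 -m jog '[[1,[0,0,0],0],[1,[0,0,0],0]]'; python3 look.py 17; python3 go.py 0.6706 -0.2851 0.2271 66.4; python3 tilt.py 17 220 260|head -2; python3 pegw.py 17 60 172 300 345 m; python3 - <<'E'
from h import *
W0=pts(load("w17"))
for v in range(120,170,3): print(v,W0[v,320].round(4))
E
```

```text
time: 23.92
tcp_pos: [0.6695, -0.2848, 0.2267]
eef_rot: [2.628, 1.72, -0.003]
ft_force: [-0.5, 1.1, -1.7]
width: 0.0518
time: 24.08
tcp_pos: [0.6659, -0.284, 0.2288]
eef_rot: [-2.629, -1.718, 0.002]
ft_force: [0.4, 0.6, 0.1]
width: 0.0519
t24.18 tcp [ 0.6659 -0.2837  0.2298] yaw 66.4 tilt 0.04 w 0.0519 F [ 0.2 -0.3 -0.8] q7 1.76
SHIFT [0.006 0.049 0.027] TURN -0.0002
tilt of face 50.6 n [-0.707  0.312  0.634] resid 0.0004
dist grasp point -> face along n (axis is 18mm below face) -0.0157
486 rows 99 134 cols 313 327 h 0.005082026477549964 0.05393992300202643
axis offset from assumed: along slope e1 -0.0001, e2 -0.0015 e1 [ 0.79 -0.35 -0.5 ] e2 [0.4  0.92 0.  ] res 0.0001940342235917463 F' [ 0.5719 -0.2428  0.066 ]
120 [ 0.5861 -0.2491  0.1058]
123 [ 0.5881 -0.25    0.1082]
126 [ 0.59   -0.2508  0.1106]
129 [ 0.5919 -0.2517  0.1127]
132 [ 0.5938 -0.2525  0.1141]
135 [ 0.5968 -0.2538  0.1484]
138 [ 0.5984 -0.2545  0.1496]
141 [ 0.6    -0.2552  0.1526]
144 [ 0.6016 -0.2559  0.1541]
147 [ 0.6031 -0.2566  0.1569]
150 [ 0.6046 -0.2572  0.1596]
153 [ 0.6061 -0.2579  0.1611]
156 [ 0.6076 -0.2585  0.1625]
159 [ 0.6091 -0.2592  0.1641]
162 [ 0.6105 -0.2598  0.1663]
165 [ 0.6119 -0.2604  0.1697]
168 [ 0.6131 -0.261   0.1743]
```

View pics/l17.png

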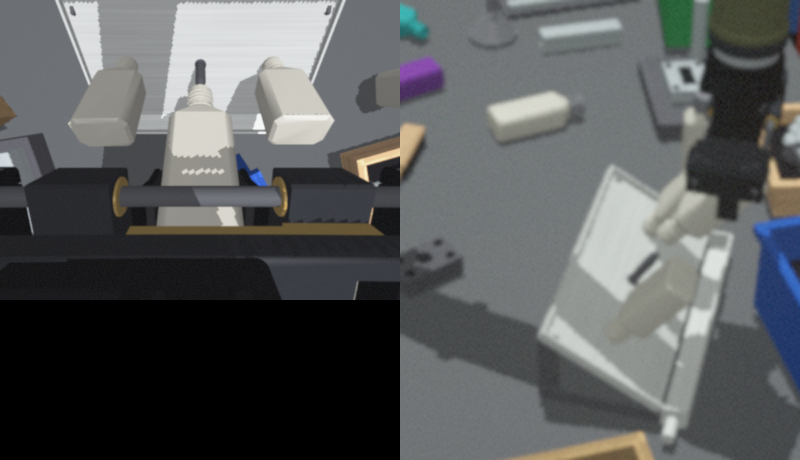

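```bash
python3 -m jog '[[1,[0,0.05,0.03],0],[1,[0,0.0,0.12],0],[1,[0,-0.06,0.22],0],[1,[0,-0.06,0.22],0],[1,[0,-0.06,0.22],0]]' 3;  python3 look.py 18; python3 go.py 0.6706 -0.2851 0.2271 66.4; python3 tilt.py 18 220 260|head -2;  python3 - <<'E'
from h import *
W0=pts(load("w18"))
for v in range(126,144,1): print(v,W0[v,320].round(4))
E
```

```text
time: 24.6
tcp_pos: [0.6609, -0.281, 0.2075]
eef_rot: [-2.628, -1.719, -0.001]
ft_force: [-0.8, 0.2, -0.4]
width: 0.0519
t24.70 tcp [ 0.6616 -0.2815  0.2085] yaw 66.4 tilt 0.09 w 0.0515 F [ 0.5 -0.2 -0.1] q7 1.76
SHIFT [ 0.003  0.097 -0.186] TURN -0.0000
tilt of face 50.8 n [-0.708  0.316  0.632] resid 0.0004
dist grasp point -> face along n (axis is 18mm below face) -0.0166
126 [ 0.586  -0.2481  0.1034]
127 [ 0.5867 -0.2484  0.1058]
128 [ 0.5872 -0.2487  0.106 ]
129 [ 0.5879 -0.249   0.1075]
130 [ 0.5885 -0.2492  0.1087]
131 [ 0.5891 -0.2495  0.1092]
132 [ 0.5896 -0.2497  0.1091]
133 [ 0.5902 -0.25    0.1106]
134 [ 0.5908 -0.2502  0.111 ]
135 [ 0.5919 -0.2507  0.127 ]
136 [ 0.5925 -0.251   0.1285]
137 [ 0.593  -0.2512  0.1285]
138 [ 0.5935 -0.2514  0.1279]
139 [ 0.594  -0.2517  0.1295]
140 [ 0.5946 -0.2519  0.1305]
141 [ 0.5951 -0.2522  0.1321]
142 [ 0.5956 -0.2524  0.1329]
143 [ 0.5961 -0.2526  0.1323]
```

View pics/l18.png

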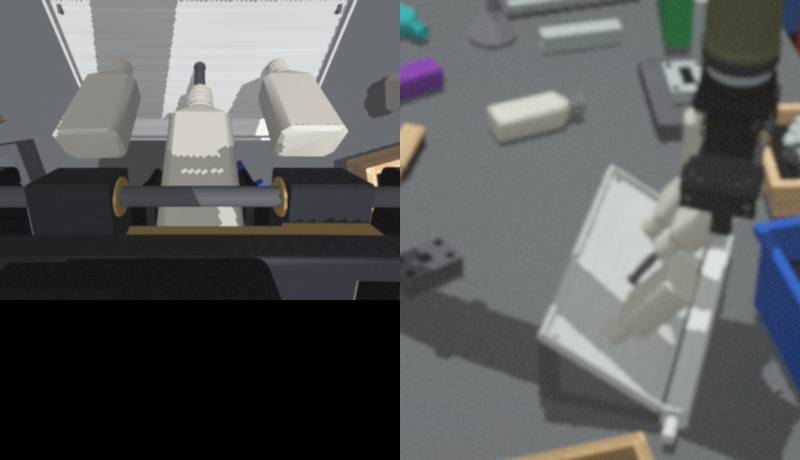

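```bash
python3 -m jog '[[1,[0,-0.06,0.07],0],[1,[0,-0.1,0.15],0],[1,[0,-0.14,0.22],0],[1,[0,-0.165,0.27],0],[1,[0,-0.165,0.27],0]]' 3;  python3 look.py 19; python3 go.py 0.6706 -0.2851 0.2271 66.4; python3 tilt.py 19 220 260|head -2;  python3 - <<'E'
from h import *
W0=pts(load("w19"))
for v in range(126,150,1): print(v,W0[v,320].round(4))
E
```

```text
time: 25.12
tcp_pos: [0.645, -0.2743, 0.179]
eef_rot: [-2.627, -1.718, 0.002]
ft_force: [0.6, 0.0, -0.6]
width: 0.052
t25.22 tcp [ 0.646  -0.2748  0.1804] yaw 66.4 tilt 0.01 w 0.0521 F [-0.2  0.2 -0.1] q7 1.77
SHIFT [ 0.004  0.266 -0.467] TURN -0.0001
tilt of face 50.6 n [-0.706  0.314  0.635] resid 0.0004
dist grasp point -> face along n (axis is 18mm below face) -0.0164
126 [ 0.5698 -0.2414  0.0737]
127 [ 0.5705 -0.2417  0.0755]
128 [ 0.5711 -0.2419  0.0762]
129 [ 0.5717 -0.2422  0.0768]
130 [ 0.5723 -0.2425  0.0786]
131 [ 0.5729 -0.2427  0.0789]
132 [ 0.5735 -0.243   0.0802]
133 [ 0.5741 -0.2433  0.0818]
134 [ 0.5748 -0.2435  0.0833]
135 [ 0.5758 -0.244   0.0981]
136 [ 0.5764 -0.2442  0.0982]
137 [ 0.577  -0.2445  0.1005]
138 [ 0.5775 -0.2447  0.1004]
139 [ 0.578  -0.245   0.1009]
140 [ 0.5785 -0.2452  0.1005]
141 [ 0.5791 -0.2454  0.1023]
142 [ 0.5796 -0.2457  0.1049]
143 [ 0.5802 -0.2459  0.1059]
144 [ 0.5806 -0.2461  0.1035]
145 [ 0.5812 -0.2464  0.1046]
146 [ 0.5817 -0.2466  0.1065]
147 [ 0.5822 -0.2468  0.1074]
148 [ 0.5827 -0.247   0.1069]
149 [ 0.5832 -0.2473  0.1081]
```

View pics/l19.png

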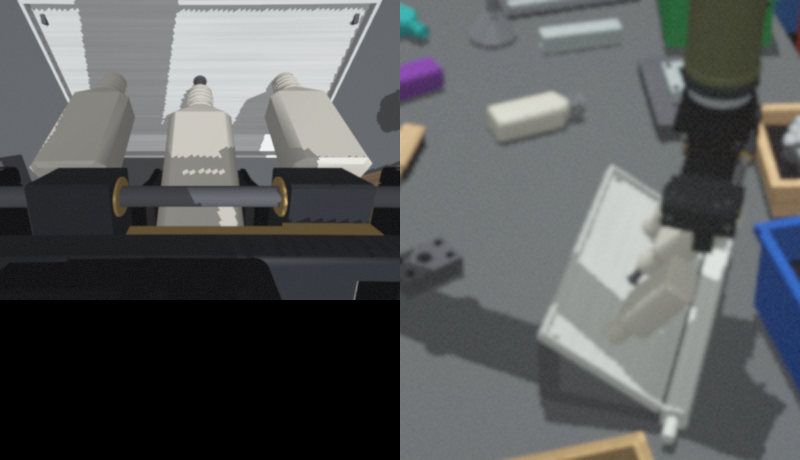

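```bash
python3 -m jog '[[1,[0,-0.05,0.04],0],[1,[0,-0.1,0.08],0],[1,[0,-0.15,0.12],0],[1,[0,-0.17,0.15],0],[1,[0,-0.17,0.15],0]]' 3;  python3 look.py 20; python3 go.py 0.6706 -0.2851 0.2271 66.4; python3 tilt.py 20 220 260|head -2;  python3 - <<'E'
from h import *
W0=pts(load("w20"))
for v in range(136,170,2): print(v,W0[v,320].round(4))
E
```

```text
time: 25.63
tcp_pos: [0.6295, -0.2676, 0.1647]
eef_rot: [-2.628, -1.719, 0.001]
ft_force: [0.4, -0.0, -0.9]
width: 0.0521
t25.73 tcp [ 0.6302 -0.2678  0.1654] yaw 66.4 tilt 0.03 w 0.0518 F [ 0.7  0.5 -0.7] q7 1.77
SHIFT [ 0.004  0.439 -0.617] TURN -0.0001
tilt of face 53.3 n [-0.735  0.322  0.597] resid 0.0004
dist grasp point -> face along n (axis is 18mm below face) -0.0161
136 [ 0.5606 -0.2375  0.0739]
138 [ 0.5617 -0.2379  0.0729]
140 [ 0.5628 -0.2384  0.0726]
142 [ 0.564  -0.2389  0.0786]
144 [ 0.5651 -0.2394  0.0807]
146 [ 0.5662 -0.2399  0.0836]
148 [ 0.5673 -0.2404  0.0845]
150 [ 0.5683 -0.2408  0.0863]
152 [ 0.5694 -0.2413  0.0877]
154 [ 0.5704 -0.2417  0.0906]
156 [ 0.5714 -0.2422  0.09  ]
158 [ 0.5725 -0.2427  0.0907]
160 [ 0.5735 -0.2431  0.0927]
162 [ 0.5744 -0.2435  0.0953]
164 [ 0.5754 -0.2439  0.096 ]
166 [ 0.5764 -0.2444  0.0974]
168 [ 0.5772 -0.2447  0.1011]
```

```bash
python3 -m jog '[[1,[0,-0.04,0.03],0],[1,[0,-0.08,0.06],0],[1,[0,-0.11,0.08],0],[1,[0,-0.11,0.09],0],[1,[0,-0.11,0.09],0]]' 3;  python3 look.py 21; python3 go.py 0.6706 -0.2851 0.2271 66.4; python3 tilt.py 21 220 260|head -2;  python3 - <<'E'
from h import *
W0=pts(load("w21"))
for v in range(140,174,2): print(v,W0[v,320].round(4))
E
```

```text
time: 26.15
tcp_pos: [0.6208, -0.2639, 0.1572]
eef_rot: [2.628, 1.719, 0.002]
ft_force: [1.3, -0.6, 4.4]
width: 0.0523
t26.25 tcp [ 0.6208 -0.264   0.1572] yaw 66.4 tilt 0.07 w 0.0520 F [2.5 0.1 3.5] q7 1.77
SHIFT [ 0.006  0.542 -0.699] TURN -0.0001
tilt of face 55.4 n [-0.754  0.33   0.568] resid 0.00037
dist grasp point -> face along n (axis is 18mm below face) -0.0157
140 [ 0.5545 -0.235   0.0773]
142 [ 0.5555 -0.2354  0.0766]
144 [ 0.5566 -0.2359  0.0755]
146 [ 0.5576 -0.2363  0.0751]
148 [ 0.5587 -0.2368  0.074 ]
150 [ 0.5598 -0.2373  0.0722]
152 [ 0.5609 -0.2377  0.073 ]
154 [ 0.5619 -0.2382  0.0756]
156 [ 0.5629 -0.2386  0.0782]
158 [ 0.564  -0.2391  0.0787]
160 [ 0.565  -0.2395  0.0812]
162 [ 0.566  -0.24    0.0829]
164 [ 0.5669 -0.2404  0.0846]
166 [ 0.5679 -0.2408  0.0864]
168 [ 0.5689 -0.2413  0.087 ]
170 [ 0.5699 -0.2417  0.0882]
172 [ 0.5709 -0.2421  0.0893]
```

View pics/l21.png

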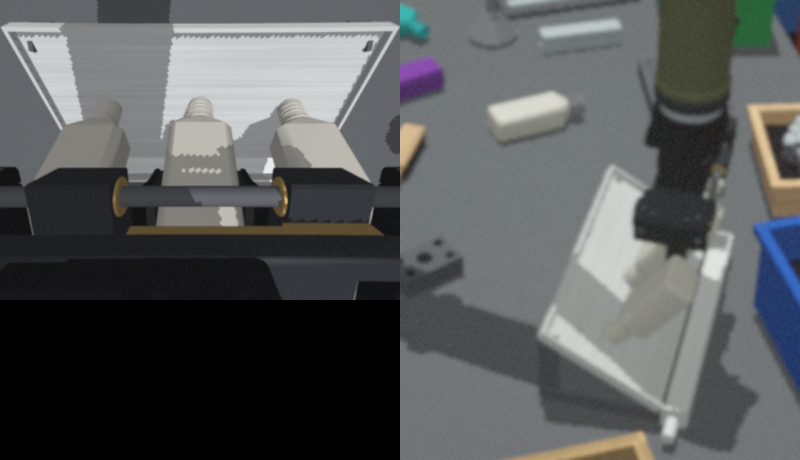

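The mouth is on the board: a light 4 N reaction, the bottle at 55°, within the bore's play. I'll release, lift off and check.

```bash
python3 -m jog '[[1,[0,0,-0.01],0],[-0.45,[0,0,-0.01],0],[-0.45,[0,0,-0.01],0],[-0.45,[0,0,-0.01],0],[-0.5,[0,0,-0.01],0]]' 3; python3 -m jog '[[-0.5,[0,0,0],0],[-0.5,[0,0,0],0],[-0.5,[0,0,-0.1],0],[-0.5,[0,0,-0.3],0],[-0.5,[0,0,-0.6],0]]'; python3 -m jog '[[-0.5,[0,0,-0.3],0],[-0.5,[0,0,-0.6],0],[-0.5,[0,0,-0.9],0],[-0.5,[0,0,-1],0]]'; python3 -m jog '[[-0.5,[0.3,-0.3,0],0],[-0.5,[0.6,-0.6,0],0],[-0.5,[0.9,-0.9,0],0],[-0.5,[1,-1,0],0],[-0.5,[1,-1,0],0]]'; python3 -m jog '[[-0.5,[0.3,-0.3,0],0],[-0.5,[0.6,-0.6,0],0],[-0.5,[0.9,-0.9,0],0],[-0.5,[1,-1,0],0],[-0.5,[1,-1,0],0]]'; python3 - <<'E'
from cell import manip
import numpy as np,cv2
o=[]
for n,b in (("scene",(120,260,150,290)),("side",(250,410,280,430))):
    m=manip.camera_model(n); p,d=manip.capture(n); np.savez(f"pics/{n}22.npz",p=p,d=d,**m)
    cv2.imwrite(f"pics/{n}22.png",p)
    o.append(cv2.resize(p[b[0]:b[1],b[2]:b[3]],(400,400),interpolation=cv2.INTER_CUBIC))
cv2.imwrite("pics/l22.png",np.hstack(o)); print(manip.sense()['tcp_pos'])
E
```

```text
time: 26.67
tcp_pos: [0.6198, -0.2634, 0.1568]
eef_rot: [-2.628, -1.719, 0.002]
ft_force: [0.5, 0.5, -0.1]
width: 0.0632
time: 27.08
tcp_pos: [0.619, -0.2628, 0.2162]
eef_rot: [-2.626, -1.717, 0.005]
ft_force: [0.7, 0.5, 0.2]
width: 0.0651
time: 27.42
tcp_pos: [0.6214, -0.2649, 0.3237]
eef_rot: [2.624, 1.716, 0.007]
ft_force: [-0.1, 0.2, 0.7]
width: 0.0652
time: 27.83
tcp_pos: [0.5684, -0.1262, 0.3178]
eef_rot: [-2.619, -1.728, -0.004]
ft_force: [0.2, -0.5, 0.1]
width: 0.0655
time: 28.25
tcp_pos: [0.5164, 0.0042, 0.3177]
eef_rot: [-2.621, -1.728, -0.002]
ft_force: [-0.4, 0.4, 0.1]
width: 0.065
[ 0.51752659 -0.00122494  0.31782075]
```

View pics/l22.png

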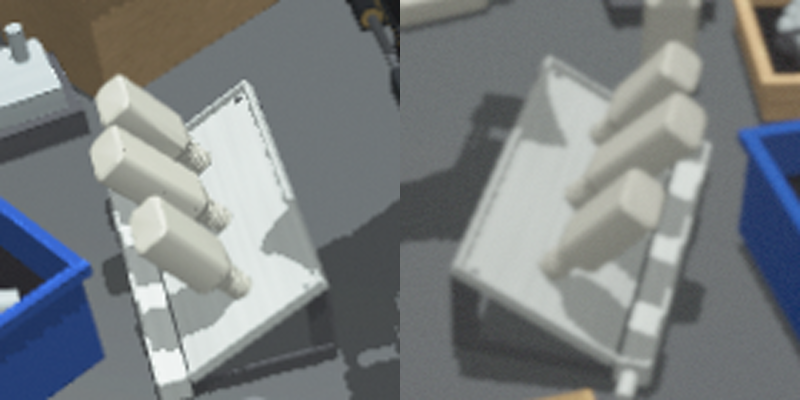

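View pics/scene22.png

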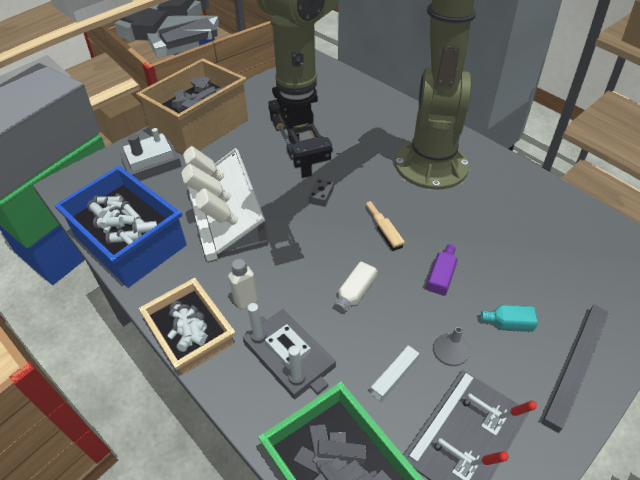

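All three bottles sit parallel on the pegs, and everything else looks unmoved. As a numeric check, I'll measure how far each base stands off the board along the peg (124 mm and 144 mm if fully seated).

```bash
python3 - <<'E'
from h import *
n=np.array([.458,-.201,.866]);e2=np.array([.402,.916,0])
F=np.array([.5719,-.2428,.066])
for f in("scene22","side22"):
    W=pts(load(f)).reshape(-1,3);W=W[np.isfinite(W).all(1)]
    h=(W-F)@n; y=(W-F)@e2; x=(W-F)@np.cross(e2,n)
    for nm,c in (("short outer",-.09),("tall mid",0),("draining",.09)):
        k=(abs(y-c)<.035)&(abs(x)<.045)&(h>.05)&(h<.2)
        s=k&(h>.06)&(h<.1)
        print(f,nm,k.sum(),"base h p95/p99",np.percentile(h[k],[95,99]).round(4), "y mid %.4f"%y[k].mean())
a,b=load("scene0"),load("scene22")
A,B=pts(a),pts(b)
for nm,(u,v) in dict(capl=(357,285),caps=(243,285),funnel=(452,345),tube=(395,372)).items():
    r=np.s_[v-15:v+15,u-15:u+15]; print(nm,np.nanmedian(abs(a['d'][r]-b['d'][r])).round(4),np.nanpercentile(abs(a['d'][r]-b['d'][r]),98).round(4))
E
```

```text
scene22 short outer 490 base h p95/p99 [0.1262 0.1274] y mid -0.0773
scene22 tall mid 706 base h p95/p99 [0.1457 0.1479] y mid 0.0129
scene22 draining 685 base h p95/p99 [0.1263 0.1275] y mid 0.1040
side22 short outer 898 base h p95/p99 [0.1249 0.1263] y mid -0.1024
side22 tall mid 891 base h p95/p99 [0.1449 0.1463] y mid -0.0114
side22 draining 587 base h p95/p99 [0.1254 0.127 ] y mid 0.0792
capl 0.0023 0.0081
caps 0.0022 0.009
funnel 0.0019 0.0072
tube 0.0018 0.0065
```

Both new bottles stand off the board as far as the draining reference bottle does (124 mm for the short, +20 mm for the tall). Handing in.

```bash
python3 -c "
from cell import manip
print(manip.job_done()); print(manip.sense()['time'])"
```

```text
the job is handed in; nothing more can be done
None
the job is handed in; nothing more can be done
```

Both open bottles are neck-down on the drainer with their mouths on the board, and the job is handed in. The short bottle is on the free end peg and the tall one on the middle peg. It took about 28.5 s of the 64 s, and the arm was clear of everything at the end.

- **How it was done:** a light grip did not let the bottles swing down on their own. I held each at mid-body, pivoted it neck-down on the drainer's high edge, and slid it over its peg.
- **Seating:** the bases stand about 125–126 mm (short) and 145–146 mm (tall) off the board. That is 1–2 mm above nominal, and the draining bottle measures the same way (125–126 mm), so all three look fully seated and parallel.
- **Everything else:** the capped bottles, funnel and tube offcut show no change beyond depth noise in before-and-after images. The draining bottle is still on its peg and looks undisturbed, and the purple and turquoise look-alikes appear unmoved.
- **Slip-ups:** on the first regrip the jaws did not open wide enough, so the short bottle slid about 26 mm along the table without touching anything. I released the tall bottle about 5° short of the peg angle, and it settled by itself.

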